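Nest the cups, hook the lid on and clamp the box

ROBOT

A 6-joint arm with a two-finger parallel gripper is mounted at the origin on the work surface. World frame = base frame: x ahead of the robot, y to its left, z up, the work surface at z = 0. Lengths are in m, angles in rad, forces in N, time in s.
With the tool pointing down it reaches from about 0.25 to 0.775 m from the base axis. Payload 4 kg.
Tool frame: the origin (TCP) lies between the finger pads; the fingertips stand 11 mm ahead of it and the grasp point (between the pads) lies 8 mm behind it (robot.tip_extent is the z of the fingertips in the tool frame, in m); z points along the fingers, y is the line along which they close (so a half turn about z gives the same grasp; the last joint's range is limited). The gripper opens to 94 mm and grips with 3 to 60 N. Pads are 16 mm wide; open, the fingers measure 119 mm over their backs; the gripper's body (75 mm by 177 mm) begins 78 mm behind the grasp point.
Start: joints at [1.156, 0.087, 1.371, -0, 1.684, -0.103], TCP at [0.169, 0.523, 0.19] pointing down, gripper open.
Joint ranges: [-3.1, 3.1], [-0.76, 2.03], [0.27, 2.55], [-1.08, 4.22], [0.17, 2.65], [-2.57, 2.57]. Speed limits (rad/s): [2.79, 2.79, 3.14, 3.14, 3.14, 3.14].

INTERFACE

Orientations are given as [roll, pitch, yaw] about the fixed x, y, z axes, in that order (R = Rz(yaw) Ry(pitch) Rx(roll)).
In Python, from bench import robot, imaging gives the robot as it stands.
- The arm moves only by the shell command python3 -m pendant 'ROWS'. ROWS is JSON, a list of rows, each a list of 7 numbers: the shift along the world's x, y, z in cm, then the turn, a rotation vector about the world's x, y, z in degrees, then the opening, from 0 (shut) to 1 (fully open). In form: [[dx, dy, dz, ax, ay, az, jaw], ...]. A call has 1 to 8 rows; each row shifts and turns the commanded pose from where the row before left it; what a row does not reach is not made up. A row lasts 1/10 s, in which the tool goes at most 50 mm and 8.59 degrees, less where a joint would pass 70% of its speed; a pose out of reach is approached as far as the arm can. A call is refused whole if a number of a shift passes 5 or a number of a turn 8.59, either way. A call with a gripper value outside its range is refused whole. The fingers move at their own pace and stop on an object; the grip force is fixed at half the most. Time passes only in rows, so rows that do not move let the fingers close. It gives the time, the measured TCP pose, the force, the opening and the grip force at its end, in the units of the state.
- robot.get_obs(): the state, without advancing time (a new reading comes with each control period).
- imaging.snapshot(name): name is "scene" or "top" or "wrist"; returns the picture (480x640x3 uint8, red, green, blue); there is no depth.
- imaging.camera_params(name): a dict with "camera_matrix" (3x3 intrinsics, pixels), "R" (3x3) and "t" (3): a world point X has camera coordinates R X + t. Camera axes: x right, y down, z forward; pixel columns grow to the right and rows downward; lengths in m; the calibration is good to about 2 mm. The wrist camera is an equidistant fisheye: a pixel r from the principal point sees the ray r / f radians off the axis. A picture is of the moment at which its call begins: read the wrist's pose just before it. camera_params takes no time and is no camera call; for the wrist camera it gives the pose at the moment of the call.
- robot.close_job(): hands the job in; it is judged then, once.
The state is a dict: "time": time; "joint_positions": joint angles; "qvel": joint speeds; "joint_torque": joint torques, N m; "tool_pos": TCP position; "ee_rot": TCP orientation; "wrist_force": force on the tool from outside, world axes, zero at the start; "wrist_torque": the same for the moment, N m; "width": finger opening in m; "finger_force": force on a finger pad.
Only numpy, scipy, OpenCV 4.12 (cv2) and the standard library are available. Lean on these libraries where they do the work, as an engineer would, in place of code of your own. Each camera call takes 0.05 s, during which the arm holds its last target. There are 200 camera calls.

TASK

Pack the cup set away: put the medium steel cup into the large copper cup that stands in the green box, then the small brass cup into the medium one. Then close the box: hook the lid's green-striped edge under the box's lip, lay the lid down flat in place, and last swing the red-barred clamp over and press it fully down on the lid. Leave everything else where it is.

Things in the scene. Friction and masses are not known exactly. Their poses are not given: they have to be found in the camera images.
- keeper: Green storage box, fixed, open on top; origin: centre of its underside, z up. Outside 170 (x) x 128 (y) x 90 mm high, walls 5, floor top at z=15. A lip stands at its -x end, a red-barred clamp is hinged at its +x end. Black springy gasket on the rim: top at z=94 free, 90 fully pressed (about 7 N); its opening is x -79 to 79, y -54 to 54.
- keeper_lip (a point): middle of the lower inner edge of the box's fixed lip, at x=-70, y=0, z=110 mm of the box. The overhang, 90 wide (y), 6 thick, reaches from the upright's inner face (x=-85) to here; the lid's tongue edge goes under it. Axes as the box
- bail_hinge (a point): middle of the clamp's hinge axis (along the box's y), at x=95, y=0, z=100 mm of the box. Steel ears hold it: x 81 to 103, |y| 66 to 71, top at z=108
- lid: Loose aluminium lid; origin: its centre at the level of its ribs' undersides, z up. Plate 166 (x) x 120 (y), underside z=16, top z=21 mm. Black grip bar x -7..7, y -35..35, z 21..55. Two ribs 16 deep below the plate: x 68..74, 100 wide; x -50..-44, 80 wide. In place its axes agree with the box's and its origin is at x=0, y=0, z=74 of the box (clamped) or z=78 (loose on the gasket).
- lid_tongue (a point): middle of the lid's tongue edge (lower edge), marked by a green strip on top: x=-83, y=0, z=16 mm of the lid; axes as the lid. It goes under the lip 13 mm deep. The rib at +x then drops just inside the far wall with 5 mm play, so the lid cannot be slid in level: the tongue enters tilted low (about 0.2 to 0.35 rad), then the +x end is laid down
- bail (a joint): Wire clamp hinged on the box's ears: 0 closed, its red bar pressed on the clamped lid; grows as it swings up and back to +x, rad, limit 2.9; starts open at 2.3 to 2.8. Stiff hinge that stays where it is left: 6 N at the bar moves it, about 12 N presses it home against the gasket
- bail_bar (a point): centre of the clamp's red cross bar, 10 mm thick, 156 long along the box's y, 50 from the hinge axis; side wires 8 thick run from its ends to the hinge. Closed, it lies at x=45, z=100 mm of the box; open, beyond the +x end
- cup_large: copper cup, open on top, straight-sided, 80 mm across, 38 high, wall and floor 3 mm, standing in the box from the start; origin: centre of underside, z up
- cup_medium: steel cup, 64 mm across, 52 high, wall and floor 3 mm, on the counter; origin: centre of underside, z up
- cup_small: brass cup, 48 mm across, 62 high, wall and floor 3 mm, on the counter; origin: centre of underside, z up
- tin0: round tin with a red top, 50 mm across, 20 high, lying in the organiser; bystander; origin: centre of underside
- tin1: round tin with a yellow top, 50 mm across, 20 high, lying in the organiser; bystander; origin: centre of underside
- tin2: round tin with a blue top, 50 mm across, 20 high, lying in the organiser; bystander; origin: centre of underside
- tin3: round tin with a copper top, 50 mm across, 20 high, lying in the organiser; bystander; origin: centre of underside
- spoon: steel tea spoon 110 mm long, in the organiser; bystander
- brush: red silicone brush 110 mm long, in the organiser; bystander
- jar: clear glass jar, open, 72 mm across, 100 high, standing on the counter; bystander; origin: centre of underside
- jar_cap: white twist cap of the jar, 76 mm across, 16 high, lying beside it; bystander; origin: centre of underside
Not all that is in view belongs to the job. Of the things that look like the cup_medium, take the one that is farthest from the robot's base at the start.

How it is judged:
On the way, in this order (a step that is already met when the one before it is completed fails the run):
1. the medium cup stands in the large cup, let go (horizontal distance between cup_medium and cup_large below 0.009 m and z of cup_medium in the frame of cup_large between -0.002 and 0.006 m and angle between each of cup_medium, cup_large's own z axis and vertical below 0.1 rad and z of cup_large in the frame of keeper below 0.019 m and contact force between cup_medium and the fingers below 0.3 N), for 0.2 s.
2. the small cup stands in the medium cup, let go (horizontal distance between cup_small and cup_medium below 0.009 m and z of cup_small in the frame of cup_medium between -0.002 and 0.006 m and angle between cup_small's own z axis and vertical below 0.1 rad and contact force between cup_small and the fingers below 0.3 N), for 0.2 s.
3. the lid lies flat on the box with its edge under the lip, the clamp still open (x of lid in the frame of keeper between -0.006 and 0.01 m and y of lid in the frame of keeper between -0.008 and 0.008 m and angle between the x axis of lid and the x axis of keeper, either way round below 0.09 rad and x of lid_tongue in the frame of keeper below -0.073 m and z of lid_tongue in the frame of keeper below 0.1 m and angle between lid's own z axis and vertical below 0.07 rad and z of lid in the frame of keeper below 0.082 m and value of joint bail above 0.15 rad), for 0.2 s.
4. the clamp is pressed down on the lid (value of joint bail below 0.06 rad and z of lid in the frame of keeper below 0.0762 m), for 0.2 s.
At the end, for the whole second after the job is handed in: Cups nested on the box floor (centres within 9 mm, undersides within 6 mm, upright within 0.1 rad); lid flat within 0.04 rad, its origin under 76.2 mm above the box underside, within -6..10 mm in x, 8 mm in y, 0.09 rad of its place, tongue under the lip; clamp below 0.06 rad; all at rest (all of step 4 and horizontal distance between cup_medium and cup_large below 0.009 m and z of cup_medium in the frame of cup_large between -0.002 and 0.006 m and angle between each of cup_medium, cup_small, cup_large's own z axis and vertical below 0.1 rad and horizontal distance between cup_small and cup_medium below 0.009 m and z of cup_small in the frame of cup_medium between -0.002 and 0.006 m and z of cup_large in the frame of keeper below 0.019 m and x of lid in the frame of keeper between -0.006 and 0.01 m and y of lid in the frame of keeper between -0.008 and 0.008 m and angle between the x axis of lid and the x axis of keeper, either way round below 0.09 rad and x of lid_tongue in the frame of keeper below -0.073 m and z of lid_tongue in the frame of keeper below 0.1 m and angle between lid's own z axis and vertical below 0.04 rad and linear speed of each of lid, cup_small below 0.01 m/s); the robot touches nothing.
It fails at once if the jar, its cap or anything in the organiser is moved by more than 30 mm (distance of any of tin0, tin1, tin2, tin3, spoon, brush, jar, jar_cap from where it was at the start of the episode above 0.03 m).
It also fails if it takes over 72 s, if anything falls off the work surface, if the arm or the gripper's body presses on something with over 40 N, if the wrist force passes 120 N, or if a joint passes its speed limit or range.

## Working session

There is one attempt and no reset: what is moved stays moved. The work goes in short steps, Python scripts to look and compute and a shell command to move; the robot and the scene stay as the last step left them, time stands still between calls to the robot, and variables do not carry over. Pictures are saved under pics/ and viewed, at most 10 in all, crops included, and the job is handed in when it is done.

```bash
mkdir -p pics; python3 - <<'E'
from bench import robot, imaging
import cv2
o=robot.get_obs(); print(o)
for n in("scene","top","wrist"):
    p=imaging.camera_params(n); print(n,p)
    cv2.imwrite(f"pics/{n}0.png",imaging.snapshot(n)[:,:,::-1])
E
```

```text
{'time': 0.0, 'joint_positions': array([ 1.15589569e+00,  8.79603065e-02,  1.37222779e+00, -2.41891483e-05,
        1.68357815e+00, -1.03078781e-01]), 'qvel': array([-2.69192707e-03, -1.36450369e-03, -8.26602046e-05,  8.04879365e-04,
       -2.23037875e-04,  1.44745475e-03]), 'joint_torque': array([ 2.82333767e-04, -3.40164292e+01, -3.02431726e+01,  7.16556609e-02,
        3.27411911e-02, -1.62228312e-04]), 'tool_pos': array([0.16850692, 0.52295186, 0.18831473]), 'ee_rot': array([-3.13942812e+00, -1.99741355e-04,  2.82976789e+00]), 'wrist_force': array([ 0.4399751 , -0.86991246, -0.20240147]), 'wrist_torque': array([ 0.011997  , -0.04419375,  0.00692468]), 'finger_force': 0.0, 'width': 0.09406354476009604}
scene {'camera_matrix': array([[474.45996351,   0.        , 320.96920544],
       [  0.        , 474.45996351, 237.80656042],
       [  0.        ,   0.        ,   1.        ]]), 'R': array([[ 0.36813038,  0.92964501, -0.01549743],
       [ 0.673438  , -0.27809306, -0.68494197],
       [-0.64106262,  0.24171139, -0.72843278]]), 't': array([-0.1467674 , -0.27747573,  1.28299471])}
top {'camera_matrix': array([[455.50419912,   0.        , 316.89902661],
       [  0.        , 455.50419912, 238.07687498],
       [  0.        ,   0.        ,   1.        ]]), 'R': array([[ 0.01442184, -0.9998081 , -0.01325782],
       [-0.98638238, -0.01205313, -0.16402597],
       [ 0.1638347 ,  0.01544284, -0.98636692]]), 't': array([-0.06082525,  0.48640836,  1.09338962])}
wrist {'camera_matrix': array([[371.64829954,   0.        , 312.63936186],
       [  0.        , 371.64829954, 234.3205385 ],
       [  0.        ,   0.        ,   1.        ]]), 'R': array([[ 0.30742316,  0.95156775, -0.00313209],
       [ 0.92625125, -0.29848665,  0.23013981],
       [ 0.21805874, -0.07365141, -0.97315253]]), 't': array([-0.54908392, -0.024358  ,  0.39032712])}
```

View pics/top0.png

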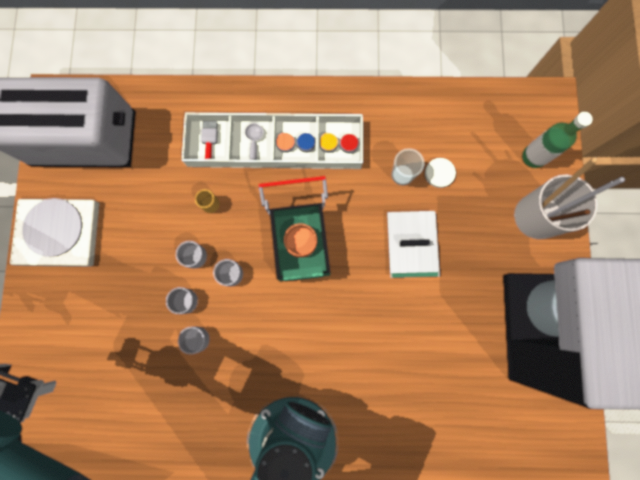

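View pics/scene0.png

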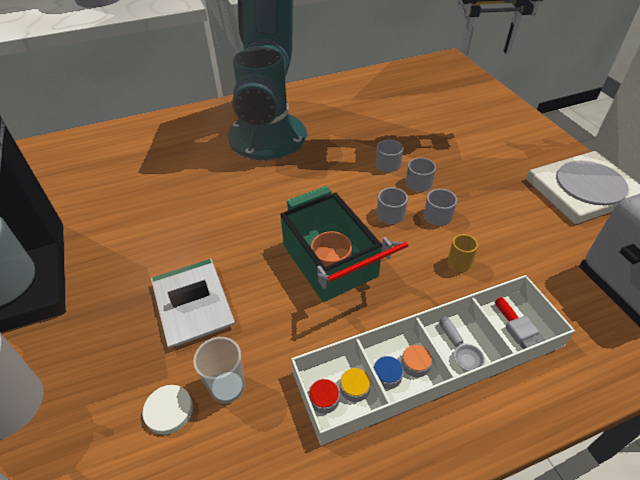

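```bash
cat > h.py <<'E'
from bench import robot, imaging
import numpy as np, cv2
def onplane(n,uv,z,p=None):
    p=p or imaging.camera_params(n); K,R,t=p["camera_matrix"],p["R"],p["t"]
    uv=np.atleast_2d(np.array(uv,float)); out=[]
    for (u,v),zz in zip(uv,np.broadcast_to(z,len(uv))):
        d=np.linalg.inv(K)@[u,v,1.]
        if n=="wrist":
            x=d[:2]; r=np.hypot(*x); d=np.array([*(x/r*np.sin(r)),np.cos(r)]) if r>1e-9 else np.array([0,0,1.])
        c=-R.T@t; w=R.T@d; out.append(c+w*(zz-c[2])/w[2])
    return np.array(out)
def proj(n,X,p=None):
    p=p or imaging.camera_params(n); K,R,t=p["camera_matrix"],p["R"],p["t"]
    c=np.atleast_2d(X)@R.T+t
    if n=="wrist":
        rho=np.hypot(c[:,0],c[:,1]); th=np.arctan2(rho,c[:,2]); xy=c[:,:2]*(th/np.maximum(rho,1e-12))[:,None]
    else: xy=c[:,:2]/c[:,2:]
    return xy*[K[0,0],K[1,1]]+[K[0,2],K[1,2]]
def crop(src,dst,x0,y0,x1,y1,s):
    a=cv2.imread(src)[y0:y1,x0:x1]; a=cv2.resize(a,None,fx=s,fy=s,interpolation=cv2.INTER_CUBIC)
    for k in range((x0+19)//20*20,x1,20): cv2.line(a,(int((k-x0+.5)*s),0),(int((k-x0+.5)*s),6 if k%100 else 14),(255,0,255),1)
    for k in range((y0+19)//20*20,y1,20): cv2.line(a,(0,int((k-y0+.5)*s)),(6 if k%100 else 14,int((k-y0+.5)*s)),(255,0,255),1)
    cv2.imwrite(dst,a)
E
python3 - <<'E'
from h import *
crop("pics/top0.png","pics/top1.png",165,170,445,360,2.8)
crop("pics/scene0.png","pics/sc1.png",145,175,485,355,2.35)
print(onplane("top",[[190,248],[228,266],[181,294],[193,335]],0.052))
print(onplane("top",[[204,194]],0.062))
E
```

```text
[[0.45657599 0.2573846  0.052     ]
 [0.41337393 0.16156496 0.052     ]
 [0.34390361 0.27247129 0.052     ]
 [0.24724276 0.23756771 0.052     ]]
[[0.59114091 0.22764237 0.062     ]]
```

View pics/top1.png

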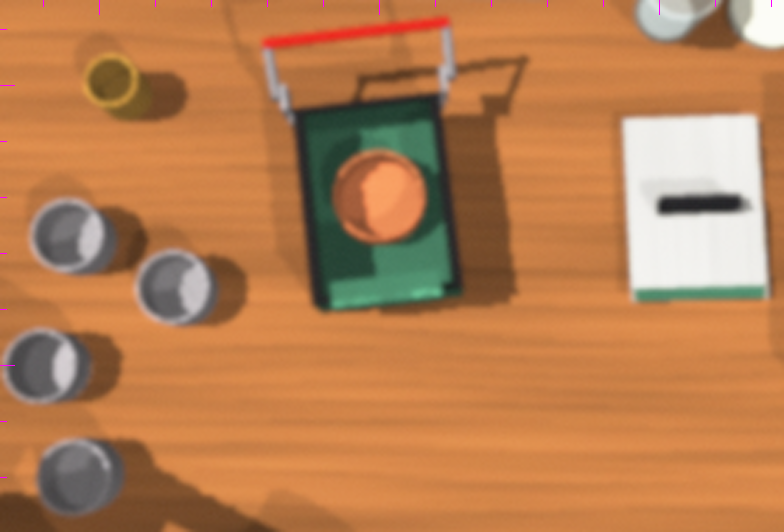

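View pics/sc1.png

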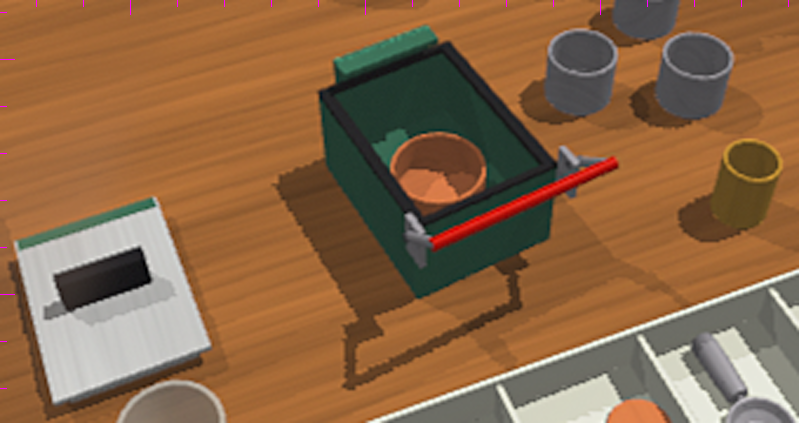

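```bash
python3 - <<'E'
from h import *
from scipy.optimize import least_squares
P={n:imaging.camera_params(n) for n in("top","scene")}
T=lambda a:np.array(a,float)/2.8-.5+[165,170]
S=lambda a:np.array(a,float)/2.35-.5+[145,175]
def tri(t,s,name):
    f=lambda X:np.r_[(proj("top",X,P["top"])-T(t)).ravel(),(proj("scene",X,P["scene"])-S(s)).ravel()]
    r=least_squares(f,[.5,0,.05]); print(name,r.x.round(4),"res",r.fun.round(1),"top@z",)
tri((67,235),(697,62),"med rim");tri((111,81),(751,160),"small rim");tri((380,196),(438,166),"large rim")
print(onplane("top",T([(67,235)]),.052),onplane("top",T([(111,81)]),.062),onplane("top",T([(380,196)]),.053))
def pose(pts,t,s,z0,name):
    pts=np.array(pts,float)/1000
    def f(q):
        c,s_=np.cos(q[2]),np.sin(q[2]); W=pts@np.array([[c,-s_,0],[s_,c,0],[0,0,1]]).T+[q[0],q[1],z0]
        return np.r_[(proj("top",W,P["top"])-T(t)).ravel(),(proj("scene",W,P["scene"])-S(s)).ravel()]
    r=least_squares(f,[.5,0,0],loss="soft_l1"); print(name,r.x.round(4),f(r.x).round(1)); return r.x
k=pose([(85,64,92),(85,-64,92),(-85,-64,92),(-85,64,92)],[(294,112),(441,97),(463,293),(316,309)],[(555,165),(413,222),(320,92),(447,44)],0,"keeper")
pose([(83,60,21),(83,-60,21),(-83,-60,21),(-83,60,21),(0,35,55),(0,-35,55)],[(622,118),(757,115),(769,297),(632,301),(659,205),(743,202)],[(210,350),(52,403),(15,242),(158,200),(146,252),(57,281)],0,"lid")
for b in np.arange(2.2,2.9,.1):
    pts=[]
    for y in(78,-78):
        x,z=.095-.05*np.cos(b),.1+.05*np.sin(b); c,s=np.cos(k[2]),np.sin(k[2]); pts.append([k[0]+c*x-s*y/1e3,k[1]+s*x+c*y/1e3,z])
    print(round(b,1),(proj("top",pts,P["top"])-T([(264,43),(449,21)])).round(1).ravel(),(proj("scene",pts,P["scene"])-S([(616,163),(432,243)])).round(1).ravel())
E
```

```text
med rim [0.4444 0.2635 0.042 ] res [-0. -0. -0.  0.] top@z
small rim [0.5807 0.2278 0.0597] res [-0.2 -0.1 -0.2  0. ] top@z
large rim [ 0.4816 -0.012   0.052 ] res [-0.6 -0.2 -0.5  0.1] top@z
[[0.44306985 0.26044652 0.052     ]] [[0.57982441 0.22666107 0.062     ]] [[ 0.48092954 -0.01358112  0.053     ]]
keeper [ 0.4711 -0.0129  0.1239] [-0.6 -0.4 -0.1 -0.9  0.1 -0.6 -1.8 -0.3 -0.3 -0.8 -0.5  1.2 -1.9 -1.3
  0.  -2. ]
lid [ 0.4809 -0.2945  0.027 ] [ 0.6 -0.6 -0.5 -0.2 -1.1 -0.  -0.5 -0.8  0.8 -1.7 -0.5 -1.1  0.1 -1.3
  0.2 -0.   0.1 -0.5 -0.5 -1.5 -1.  -0.3 -1.3 -0.2]
2.2 [0.1 3.6 1.1 4.1] [-4.8 -7.2 -5.  -7. ]
2.3 [0.1 2.4 0.9 2.9] [-3.7 -4.5 -3.9 -4.1]
2.4 [0.2 1.3 0.7 1.8] [-2.7 -1.8 -2.8 -1.3]
2.5 [0.3 0.4 0.6 1. ] [-1.9  0.8 -1.8  1.5]
2.6 [ 0.4 -0.2  0.4  0.4] [-1.2  3.5 -1.   4.2]
2.7 [ 0.6 -0.7  0.3 -0. ] [-0.7  6.  -0.3  6.9]
2.8 [ 0.8 -0.9  0.2 -0.2] [-0.4  8.5  0.3  9.4]
```

```bash
python3 -m pendant '[[3.4,-3.2,0,0,0,-8.1,0.85],[3.4,-3.2,0,0,0,-8.1,0.85],[3.4,-3.2,0,0,0,-8.1,0.85],[3.4,-3.2,-0.5,0,0,-8.1,0.85],[3.4,-3.2,-1,0,0,-8.1,0.85],[3.4,-3.2,-1,0,0,-8.1,0.85],[3.4,-3.2,-1,0,0,-8.1,0.85],[3.4,-3.2,-1,0,0,-8.1,0.85]]'; python3 -m pendant '[[0,0,0,0,0,0,0.85],[0,0,0,0,0,0,0.85]]'
python3 - <<'E'
from h import *
p=imaging.camera_params("wrist"); cv2.imwrite("pics/w1.png",imaging.snapshot("wrist")[:,:,::-1]); 
np.savez("w1.npz",**p)
o=robot.get_obs(); print(o["time"],o["tool_pos"],o["ee_rot"])
for X in([.4437,.262,.052],[.58,.227,.062],[.481,-.0127,.053]): print(proj("wrist",X,p))
E
```

```text
time: 0.95
tool_pos: [0.4417, 0.2659, 0.1439]
ee_rot: [-3.142, -0.0, 1.693]
wrist_force: [0.9, 0.9, 0.4]
width: 0.0797
finger_force: 0.0
time: 1.15
tool_pos: [0.4407, 0.2667, 0.1437]
ee_rot: [-3.14, -0.0, 1.697]
wrist_force: [0.0, -0.2, 0.0]
width: 0.0799
finger_force: 0.0
1.2 [0.44032487 0.26768417 0.14431751] [-3.14067399e+00 -4.79422909e-04  1.69937309e+00]
[[315.12290697 238.43748548]]
[[466.99336518 299.55812536]]
[[316.59224543 476.07181815]]
```

View pics/w1.png

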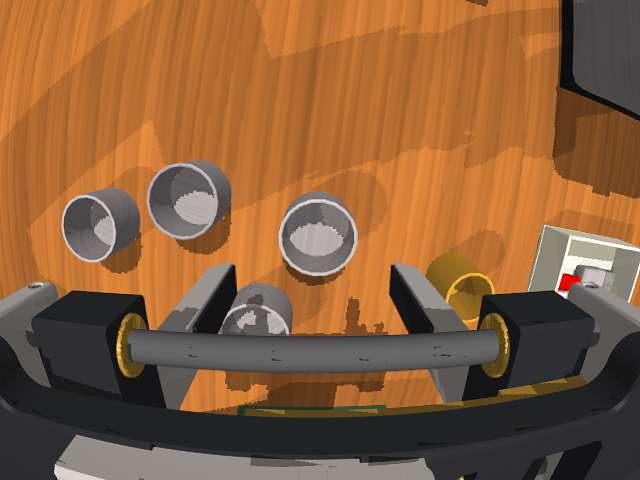

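```bash
python3 - <<'E'
from h import *
p=dict(np.load("w1.npz"))
print(onplane("wrist",[[318,237]],.052,p),onplane("wrist",[[470,297]],.062,p))
o=robot.get_obs();print(proj("wrist",o["tool_pos"],p))
E
```

```text
[[0.44581987 0.26345755 0.052     ]] [[0.58225798 0.22957684 0.062     ]]
[[310.97686469 268.27492727]]
```

```bash
python3 -m pendant '[[0.5,-0.4,-3.4,0,0,0,0.85],[0,0,-3,0,0,0,0.85],[0,0,-2,0,0,0,0.85],[0,0,-1,0,0,0,0.85],[0,0,0,0,0,0,0.85]]' ; python3 -m pendant '[[0,0,0,0,0,0,0.5],[0,0,0,0,0,0,0.5],[0,0,0,0,0,0,0.5],[0,0,0,0,0,0,0.5]]'
```

```text
time: 1.7
tool_pos: [0.444, 0.2643, 0.0495]
ee_rot: [-3.139, 0.0, 1.702]
wrist_force: [-0.5, -0.1, -0.5]
width: 0.0798
finger_force: 0.0
time: 2.1
tool_pos: [0.4463, 0.2638, 0.0515]
ee_rot: [3.14, -0.001, 1.699]
wrist_force: [-0.1, 0.3, -0.0]
width: 0.0516
finger_force: 0.0
```

```bash
python3 - <<'E'
from h import *
p=imaging.camera_params("wrist"); cv2.imwrite("pics/w2.png",imaging.snapshot("wrist")[:,:,::-1]); 
o=robot.get_obs(); print(o["time"],o["tool_pos"],o["width"],o["finger_force"])
E
```

```text
2.15 [0.44620644 0.26364936 0.05123531] 0.048244700934629306 0.0
```

View pics/w2.png

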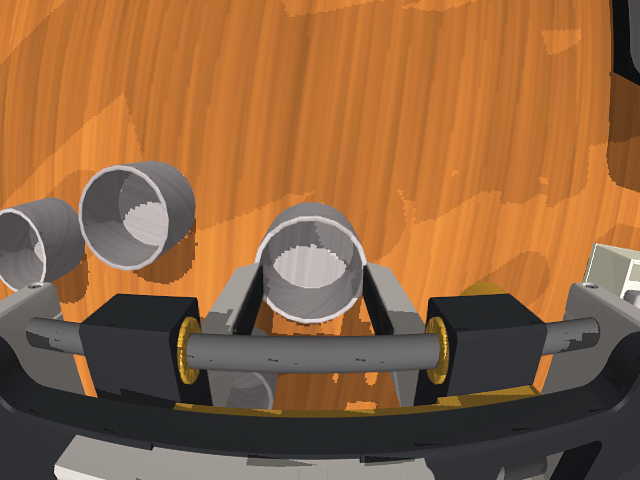

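```bash
python3 - <<'E'
from h import *
p=imaging.camera_params("wrist"); o=robot.get_obs(); print(o["time"],o["tool_pos"],o["ee_rot"],o["width"])
print("cam",-p["R"].T@p["t"], "axis",p["R"][2])
for X in([.4463-.032,.2636,.052],[.4463+.032,.2636,.052],[.4463,.2636,.052],[.4463,.2636,.04],[.4463-.026,.2636,.04],[.4463+.026,.2636,.04]): print(X,proj("wrist",X,p).round(1))
w=dict(np.load("w1.npz"))
for X in([.4455-.032,.263,.052],[.4455+.032,.263,.052],[.4455,.263+.032,.052],[.4455,.263-.032,.052]): print(X,proj("wrist",X,w).round(1))
E
```

```text
2.15 [0.44620644 0.26364936 0.05123531] [ 3.14020529e+00 -3.91387274e-04  1.69872377e+00] 0.048244700934629306
cam [0.4382922  0.32969435 0.2465406 ] axis [ 0.02985164 -0.22923693 -0.9729128 ]
[0.4143, 0.2636, 0.052] [[254.3 262.9]]
[0.47829999999999995, 0.2636, 0.052] [[368.4 276.7]]
[0.4463, 0.2636, 0.052] [[311.6 270.2]]
[0.4463, 0.2636, 0.04] [[311.7 263.5]]
[0.42029999999999995, 0.2636, 0.04] [[267.5 258. ]]
[0.4723, 0.2636, 0.04] [[355.5 268.7]]
[0.4135, 0.263, 0.052] [[277.6 232.6]]
[0.47750000000000004, 0.263, 0.052] [[357.1 242.4]]
[0.4455, 0.29500000000000004, 0.052] [[322.8 197.9]]
[0.4455, 0.231, 0.052] [[312.5 275.1]]
```

```bash
python3 - <<'E'
from h import *
print(robot.tip_extent)
S=lambda a:np.array(a,float)/2.35-.5+[145,175]
iS=lambda u:((u+.5-[145,175])*2.35).round(1)
a=np.linspace(0,2*np.pi,180)
def ell(n,c,z,r,p=None):
    q=proj(n,np.c_[c[0]+r*np.cos(a),c[1]+r*np.sin(a),a*0+z],p)
    if n=="scene": q=iS(q)
    if n=="top": q=(q+.5-[165,170])*2.8
    return [*q.min(0).round(1),*q.max(0).round(1)]
w=dict(np.load("w1.npz"))
for h in(.036,.042,.052):
  for r in(.03,.032):
    print(h,r,"w1",ell("wrist",(.445,.262),h,r,w),"top",ell("top",(.445,.262),h,r),"scene",ell("scene",(.445,.262),h,r))
print("scene base",ell("scene",(.445,.262),0,.032))
# rim pixels in w1/w2 near target: column/row profiles of brightness
for f,c in(("pics/w1.png",(318,237)),("pics/w2.png",(311,270))):
    g=cv2.cvtColor(cv2.imread(f),cv2.COLOR_BGR2GRAY).astype(int)
    print(f,"row",g[c[1],c[0]-62:c[0]+63].tolist()); print("col",g[c[1]-75:c[1]+60,c[0]].tolist())
E
```

```text
0.011
0.036 0.03 w1 [np.float64(280.9), np.float64(198.5), np.float64(352.3), np.float64(268.0)] top [np.float64(37.0), np.float64(201.9), np.float64(104.3), np.float64(268.8)] scene [np.float64(662.1), np.float64(46.1), np.float64(727.9), np.float64(90.0)]
0.036 0.032 w1 [np.float64(278.5), np.float64(196.1), np.float64(354.6), np.float64(270.2)] top [np.float64(34.8), np.float64(199.7), np.float64(106.5), np.float64(271.0)] scene [np.float64(660.0), np.float64(44.7), np.float64(730.1), np.float64(91.5)]
0.042 0.03 w1 [np.float64(280.2), np.float64(199.5), np.float64(353.0), np.float64(270.2)] top [np.float64(34.9), np.float64(200.8), np.float64(102.5), np.float64(268.1)] scene [np.float64(663.1), np.float64(41.3), np.float64(729.1), np.float64(85.2)]
0.042 0.032 w1 [np.float64(277.8), np.float64(197.0), np.float64(355.4), np.float64(272.5)] top [np.float64(32.6), np.float64(198.6), np.float64(104.7), np.float64(270.3)] scene [np.float64(660.9), np.float64(39.9), np.float64(731.4), np.float64(86.7)]
0.052 0.03 w1 [np.float64(279.2), np.float64(201.3), np.float64(354.3), np.float64(2
[... 2373 characters left out ...]
108, 136, 163, 160, 159]
col [128, 130, 130, 129, 128, 127, 128, 127, 130, 133, 131, 132, 132, 131, 133, 132, 130, 133, 133, 131, 126, 185, 221, 196, 184, 179, 107, 96, 99, 101, 100, 100, 101, 101, 101, 103, 103, 103, 102, 102, 104, 104, 104, 104, 104, 105, 105, 103, 113, 204, 202, 200, 197, 194, 194, 194, 193, 194, 192, 191, 193, 192, 190, 192, 190, 189, 189, 188, 188, 189, 189, 187, 187, 188, 186, 186, 186, 188, 188, 188, 189, 188, 189, 189, 188, 188, 189, 188, 188, 188, 188, 187, 206, 147, 129, 132, 132, 132, 131, 129, 128, 129, 128, 132, 130, 129, 130, 134, 133, 129, 130, 133, 133, 132, 130, 129, 128, 125, 124, 127, 133, 132, 128, 128, 224, 219, 214, 166, 95, 95, 124, 122, 121, 121, 120]
```

```bash
python3 -m pendant '[[0,0,0,0,0,0,0.5],[0,0,0,0,0,0,0.5]]'; python3 - <<'E'
from h import *
p=imaging.camera_params("wrist"); o=robot.get_obs(); cv2.imwrite("pics/w3.png",imaging.snapshot("wrist")[:,:,::-1]); print(o["width"],o["finger_force"],o["tool_pos"])
crop("pics/w3.png","pics/w3c.png",200,180,420,345,3.5)
E
```

```text
time: 2.35
tool_pos: [0.4458, 0.2634, 0.0506]
ee_rot: [3.141, -0.0, 1.699]
wrist_force: [0.3, 1.2, 0.2]
width: 0.047
finger_force: 0.0
0.04696145189134625 0.0 [0.44581978 0.26341721 0.05059522]
```

View pics/w3c.png

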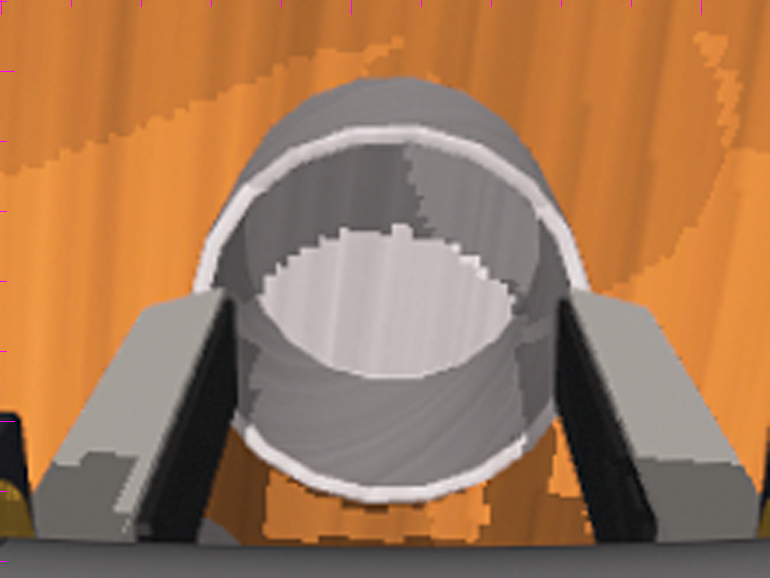

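```bash
python3 - <<'E'
from h import *
from scipy.optimize import least_squares
p=imaging.camera_params("wrist"); o=robot.get_obs()
d=np.array([np.cos(.128),np.sin(.128),0])
def f(q):
    return np.r_[(proj("wrist",q-d*.0235,p)-[265.7,262.9]).ravel(),(proj("wrist",q+d*.0235,p)-[360.6,262.9]).ravel()]
r=least_squares(f,[.446,.263,.05]); print(o["tool_pos"],r.x,r.fun)
w=dict(np.load("w1.npz")); t=np.array([.44032,.26768,.14432])
def f(q): return np.r_[(proj("wrist",q-d*.04,w)-[235,265]).ravel(),(proj("wrist",q+d*.04,w)-[392,265]).ravel()]
r=least_squares(f,t); print(t,r.x,r.fun)
# rim circle joint fit w1+w3, cup static
C=lambda a:np.array(a,float)/3.5-.5+[200,180]
pts3=C([(195,285),(250,185),(395,127),(540,205),(588,290),(525,448),(395,500),(240,430)])
pts1=np.array([(278.3,237),(356.8,237),(318,198.5),(318,275.5)])
def ray(n,uv,P):
    a=onplane(n,uv,.0,P); c=-P["R"].T@P["t"]; return c,a
def g(q):
    out=[]
    for P,pt in((w,pts1),(p,pts3)):
        X=onplane("wrist",pt,q[2],P); out.append((np.hypot(X[:,0]-q[0],X[:,1]-q[1])-q[3])*1000)
    return np.concatenate(out)
r=least_squares(g,[.446,.263,.05,.032]); print(r.x.round(4),r.fun.round(1))
for z in(.03,.04,.052):
    r=least_squares(lambda q:g([q[0],q[1],z,q[2]]),[.446,.263,.032]); print(z,r.x.round(4),np.abs(r.fun).max().round(1))
E
```

```text
[0.44577091 0.26342897 0.05051167] [0.44535735 0.27397712 0.0713531 ] [-0.00017661  0.02961568 -0.00021359 -0.02961536]
[0.44032 0.26768 0.14432] [0.44078569 0.27510594 0.16157277] [-0.00098948  0.09271505 -0.00120778 -0.09264375]
[0.4457 0.2619 0.0497 0.0315] [ 0.   0.1  0.6  0.2  0.1 -0.2  0.2 -1.1  0.5 -0.1  0.1 -0.4]
0.03 [0.4464 0.2557 0.0343] 1.7
0.04 [0.446  0.2588 0.0329] 1.3
0.052 [0.4456 0.2626 0.0312] 1.1
```

```bash
python3 -m pendant '[[0,0,0,0,0,0,0.85],[0,0,0,0,0,0,0.85],[0,0,0,0,0,0,0.85],[0,-0.1,-1,0,0,0,0.85],[0,0,-1.1,0,0,0,0.85],[0,0,-1,0,0,0,0.85],[0,0,0,0,0,0,0.85]]' ; python3 -m pendant '[[0,0,0,0,0,0,0.5],[0,0,0,0,0,0,0.5],[0,0,0,0,0,0,0.5],[0,0,0,0,0,0,0.5]]'
```

```text
time: 3.1
tool_pos: [0.4438, 0.2616, 0.0167]
ee_rot: [-3.137, 0.002, 1.699]
wrist_force: [-0.2, -0.3, 0.5]
width: 0.0799
finger_force: 0.0
time: 3.5
tool_pos: [0.446, 0.2627, 0.0199]
ee_rot: [3.141, -0.0, 1.699]
wrist_force: [1.1, -0.1, -0.4]
width: 0.0635
finger_force: 30.0
```

```bash
python3 -m pendant '[[0,0,2,0,0,0,0.5],[0,0,4,0,0,0,0.5],[0,0,4,0,0,0,0.5],[0.4,-4,3,0,0,0,0.5],[0.6,-4.6,0,0,0,0,0.5],[0.6,-4.6,0,0,0,0,0.5],[0.6,-4.6,0,0,0,0,0.5],[0.6,-4.6,0,0,0,0,0.5]]' ; python3 -m pendant '[[0.6,-4.6,0,0,0,0,0.5],[0,-4.6,0,0,0,0,0.5],[0,-4,0,0,0,0,0.5],[0,-2,0,0,0,0,0.5],[0,0,0,0,0,0,0.5],[0,0,0,0,0,0,0.5]]'
python3 - <<'E'
from h import *
p=imaging.camera_params("wrist"); o=robot.get_obs(); cv2.imwrite("pics/w4.png",imaging.snapshot("wrist")[:,:,::-1]); np.savez("w4.npz",**p)
print(o["time"],o["width"],o["finger_force"],o["tool_pos"],o["ee_rot"])
print(proj("wrist",[.481,-.013,.053],p))
E
```

```text
time: 4.3
tool_pos: [0.4737, 0.037, 0.1498]
ee_rot: [3.14, 0.0, 1.699]
wrist_force: [0.5, 1.6, -0.8]
width: 0.0634
finger_force: 30.0
time: 4.9
tool_pos: [0.4796, -0.1132, 0.1493]
ee_rot: [3.141, -0.001, 1.698]
wrist_force: [0.7, 0.5, -1.2]
width: 0.063
finger_force: 30.0
4.9 0.06297915064404609 29.99907474964857 [ 0.47959896 -0.11320444  0.14934219] [ 3.14148350e+00 -8.54477561e-04  1.69782493e+00]
[[329.98202986 106.28859372]]
```

View pics/w4.png

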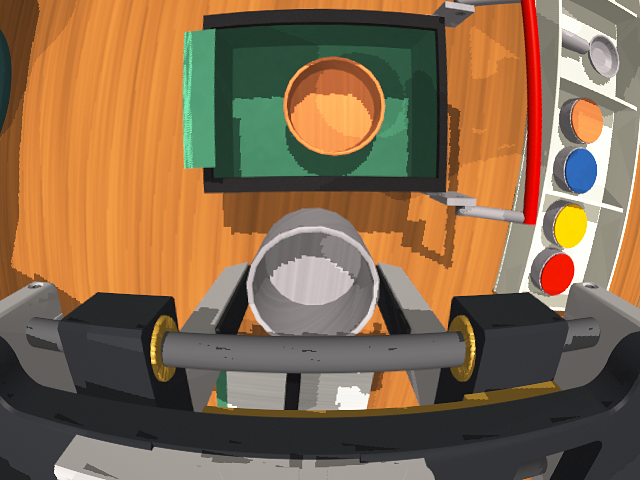

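```bash
python3 - <<'E'
from h import *
from scipy.optimize import least_squares
p=dict(np.load("w4.npz"))
print("large",onplane("wrist",[[334.5,106]],.053,p))
L=np.array([(284,106),(385,106),(334,57),(334,155),(299,71),(370,71)])
def g(q,pt,r):
    X=onplane("wrist",pt,q[2],p); return (np.hypot(X[:,0]-q[0],X[:,1]-q[1])-r)*1000
r=least_squares(g,[.48,-.013,.053],args=(L,.04));print("large fit",r.x.round(4),r.fun.round(1))
M=np.array([(247,284),(380,284),(313,226),(268,243),(357,243)])
r=least_squares(g,[.48,-.113,.19],args=(M,.032));print("held rim",r.x.round(4),r.fun.round(1))
pts=np.array([(-85,64,94),(-85,-64,94),(85,-64,94),(85,64,94)])/1e3
uv=np.array([(204,15),(204,192),(446,192.5),(446,11)])
def W(q,P): 
    c,s=np.cos(q[2]),np.sin(q[2]); return P@np.array([[c,-s,0],[s,c,0],[0,0,1]]).T+[q[0],q[1],0]
r=least_squares(lambda q:(proj("wrist",W(q,pts),p)-uv).ravel(),[.471,-.013,.124]);print("keeper",r.x.round(4),r.fun.round(1)); k=r.x
r2=least_squares(lambda q:(proj("wrist",W(q[:3],pts)+[0,0,q[3]],p)-uv).ravel(),[.471,-.013,.124,0]);print("keeper free z",r2.x.round(4),r2.fun.round(1))
for b in(2.3,2.4,2.5,2.6,2.7): print(b,proj("wrist",W(k,np.array([[.095-.05*np.cos(b),y,.1+.05*np.sin(b)] for y in(-.078,.05)])),p).round(1).ravel())
for z in(.03,.05,.06,.08): print("lid tongue?",0)if 0 else None
E
```

```text
large [[ 0.4844448  -0.01228818  0.053     ]]
large fit [ 0.485  -0.0111  0.0484] [ 0.2 -0.  -0.2 -0.1 -0.1  0.2]
held rim [ 0.4807 -0.1141  0.1801] [-0.1  0.2  0.3  0.  -0.4]
keeper [ 0.4764 -0.0105  0.1359] [-0.5 -0.9  0.8 -0.2  0.6 -2.3 -1.5  3.8]
keeper free z [ 0.4764 -0.0107  0.136   0.0019] [-1.3 -1.6 -0.   0.3  1.5 -1.8 -0.7  3.2]
2.3 [528.  221.9 528.9  25.1]
2.4 [529.6 220.8 530.6  27.5]
2.5 [530.4 219.7 531.5  29.8]
2.6 [530.5 218.5 531.7  32. ]
2.7 [529.9 217.3 531.2  34.2]
```

```bash
python3 -m pendant '[[0.1,3,0,0,0,0,0.5],[0.1,4.2,0,0,0,0,0.5],[0.1,3,0,0,0,0,0.5],[0,0,-3,0,0,0,0.5],[0,0,-3,0,0,0,0.5],[0,0,0,0,0,0,0.5],[0,0,0,0,0,0,0.5]]' ; python3 -m pendant '[[0,0,-1,0,0,0,0.5],[0,0,-1,0,0,0,0.5],[0,0,-0.5,0,0,0,0.5],[0,0,-0.5,0,0,0,0.5],[0,0,0,0,0,0,0.5]]'; python3 - <<'E'
from h import *
o=robot.get_obs(); print(o["time"],o["width"],o["wrist_force"],o["tool_pos"],o["ee_rot"])
E
```

```text
time: 5.65
tool_pos: [0.4823, -0.0103, 0.0895]
ee_rot: [-3.141, -0.001, 1.701]
wrist_force: [-0.2, -0.4, -0.6]
width: 0.0631
finger_force: 30.0
time: 6.15
tool_pos: [0.4821, -0.0115, 0.0585]
ee_rot: [-3.14, -0.0, 1.698]
wrist_force: [0.5, -0.2, -0.7]
width: 0.0631
finger_force: 30.0
6.15 0.06314554784566676 [ 0.47246616 -0.15659397 -0.6696691 ] [ 0.48213601 -0.01145186  0.05853949] [-3.14011225e+00 -4.47617534e-04  1.69849610e+00]
```

```bash
python3 -m pendant '[[0,0,-0.7,0,0,0,0.5],[0,0,-0.7,0,0,0,0.5],[0,0,-0.4,0,0,0,0.5],[0,0,0,0,0,0,0.5]]' ; python3 -m pendant '[[0,0,0,0,0,0,0.72],[0,0,0,0,0,0,0.78],[0,0,0,0,0,0,0.8],[0,0,0,0,0,0,0.8]]'; python3 -m pendant '[[0,0,2,0,0,0,0.8],[0,0,4,0,0,0,0.8],[0,0,4,0,0,0,0.8],[0,0,1,0,0,0,0.8],[0,-4,0,0,0,0,0.8],[0,-4,0,0,0,0,0.8],[0,0,0,0,0,0,0.8]]'; python3 - <<'E'
from h import *
p=imaging.camera_params("wrist"); o=robot.get_obs(); cv2.imwrite("pics/w5.png",imaging.snapshot("wrist")[:,:,::-1]); np.savez("w5.npz",**p)
print(o["time"],o["tool_pos"])
for X in([.4836,-.0112,.070],[.4845,-.0118,.053]): print(proj("wrist",X,p))
im=cv2.imread("pics/w5.png"); crop("pics/w5.png","pics/w5c.png",170,0,560,250,2)
E
```

```text
time: 6.55
tool_pos: [0.482, -0.0113, 0.0404]
ee_rot: [-3.14, -0.001, 1.699]
wrist_force: [0.6, -0.2, -1.8]
width: 0.0629
finger_force: 30.0
time: 6.95
tool_pos: [0.4831, -0.0114, 0.0419]
ee_rot: [3.141, 0.0, 1.699]
wrist_force: [0.1, 0.7, -0.8]
width: 0.075
finger_force: 0.0
time: 7.65
tool_pos: [0.4823, -0.0949, 0.1506]
ee_rot: [-3.14, 0.002, 1.694]
wrist_force: [0.3, 0.2, -0.1]
width: 0.0752
finger_force: 0.0
7.65 [ 0.48229541 -0.09494246  0.15061426]
[[327.65068255 125.30971723]]
[[327.87140151 127.45586731]]
```

```bash
python3 - <<'E'
from h import *
p=dict(np.load("w5.npz")); im=cv2.imread("pics/w5.png")
h=cv2.cvtColor(im,cv2.COLOR_BGR2HSV).astype(int)
def cls(x): H,S,V=x; return "G" if 40<H<95 and S>60 else "c" if H<25 and S>90 else "w" if S<50 and V>175 else "s" if S<50 and V>50 else "k"
print("row126",250,"".join(cls(h[126,u]) for u in range(250,410)))
print("col328",30,"".join(cls(h[v,328]) for v in range(30,230)))
for v in(90,150): print("row",v,"".join(cls(h[v,u]) for u in range(250,410)))
E
```

```text
row126 250 GGGGGGGGGGGGGGGGGGGGGGGGGGkcccccccwwwwsssssssssssssssssssssssssssssswwwwwwwwwwwssssssssssssssssssssssssssssssssssssswwwwccccccccGGGGGGGGGGGGGGGGGGGGGGGGGGGGGGGG
col328 30 ccckkkkkkkkkkkkkkkGGGGGGGGGGGGGGGGGGGGGGGGGGGGGGccccckwwwwsssssssssssssssssssssssssssssssssssssswwwwwwwwwwwwwwwwwwwwwwwwwwwwwwwwwwwwsswwwwkcccccccccGGGGGGGGGGGGGGGGGGGGGGGkkkkkkkkkkkkkkkcccccccccccccc
row 90 GGGGGGGGGGGGGGGGGGGGGGGGGGGGGGGGGGGGGGGGGGkccccccccccwwwwwwwwssssssssssssssssssssssssssssssswwwwwwwkccccccccccccGGGGGGGGGGGGGGGGGGGGGGGGGGGGGGGGGGGGGGGGGGGGGGGG
row 150 GGGGGGGGGGGGGGGGGGGGGGGGGGGGGGGGccccccccccwwwwwssswwwwwwwwwwwwwwwwwwwwwwwwwwwwwwwwwwwwwwwwwwwwwwwwwwssssssswwwwkcccccccccccGGGGGGGGGGGGGGGGGGGGGGGGGGGGGGGGGGGGG
```

```bash
python3 -m pendant '[[0.6,3,0,0,0,0,0.7],[1.2,4.4,0,0,0,0,0.7],[1.2,4.4,0,0,0,0,0.7],[1.2,4.4,0,0,0,0,0.7],[1.4,4.4,0,0,0,0,0.7],[1.4,4.4,0,0,0,0,0.7],[1.4,4.4,0,0,0,0,0.7],[1.2,2.7,0,0,0,0,0.7]]' ; python3 -m pendant '[[0.4,0,-3,0,0,0,0.7],[0,0,0,0,0,0,0.7],[0,0,0,0,0,0,0.7]]'; python3 - <<'E'
from h import *
from scipy.optimize import least_squares
p=imaging.camera_params("wrist"); o=robot.get_obs(); im=imaging.snapshot("wrist")[:,:,::-1].copy(); cv2.imwrite("pics/w6.png",im); np.savez("w6.npz",**p)
print(o["time"],o["tool_pos"],o["ee_rot"])
c=proj("wrist",[.582,.229,.062],p)[0].round().astype(int); print("pred",c)
h=cv2.cvtColor(im,cv2.COLOR_BGR2HSV).astype(int)
def cls(x): H,S,V=x; return "Y" if 20<=H<32 and V>150 else "y" if 20<=H<32 else "o" if H<20 and S>100 else "k" if V<60 else "."
print("row",c[0]-60,"".join(cls(h[c[1],u]) for u in range(c[0]-60,c[0]+60)))
print("col",c[1]-70,"".join(cls(h[v,c[0]]) for v in range(c[1]-70,c[1]+50)))
E
```

```text
time: 8.5
tool_pos: [0.5777, 0.2342, 0.1504]
ee_rot: [-3.14, -0.001, 1.703]
wrist_force: [0.4, 0.3, -0.1]
width: 0.0659
finger_force: 0.0
time: 8.8
tool_pos: [0.5812, 0.23, 0.1199]
ee_rot: [-3.138, 0.0, 1.7]
wrist_force: [0.3, -1.0, -0.2]
width: 0.0656
finger_force: 0.0
8.8 [0.58119295 0.2299956  0.11994031] [-3.13783031e+00  4.20543768e-04  1.69968070e+00]
pred [313 244]
row 253 oooooooooooooooooooooooooooooYYYooooooooooooooYoooYoYYYYYYYoooooooooYoooooooooooooooooooooooYYoooooooooooooooooooooooooo
col 174 oooooooooooooooooooooooooooooooooooooooYYYooooooooooooooooooooooooooooooYYYYYoooooooooooooooooooooooYYYooooooooooooooooo
```

```bash
python3 -m pendant '[[0.15,-0.1,-3,0,0,0,0.7],[0,0,-3,0,0,0,0.7],[0,0,-2,0,0,0,0.7],[0,0,-0.7,0,0,0,0.7],[0,0,0,0,0,0,0.7],[0,0,0,0,0,0,0.7]]' ; python3 -m pendant '[[0,0,0,0,0,0,0.35],[0,0,0,0,0,0,0.35],[0,0,0,0,0,0,0.35],[0,0,0,0,0,0,0.35]]'
```

```text
time: 9.45
tool_pos: [0.5854, 0.2287, 0.0366]
ee_rot: [3.138, -0.001, 1.698]
wrist_force: [0.1, 0.3, 0.1]
width: 0.0657
finger_force: 0.0
time: 9.85
tool_pos: [0.5846, 0.2288, 0.0356]
ee_rot: [3.14, -0.0, 1.699]
wrist_force: [-1.0, -0.2, 4.7]
width: 0.0471
finger_force: 30.0
```

```bash
python3 -m pendant '[[0,0,2,0,0,0,0.35],[0,0,4,0,0,0,0.35],[-0.2,0,4,0,0,0,0.35],[-2,-2,3,0,0,0,0.35],[-3,-3.5,0,0,0,0,0.35],[-3,-3.5,0,0,0,0,0.35],[-2,-4,0,0,0,0,0.35],[0,-4,0,0,0,0,0.35]]' ; python3 -m pendant '[[0,-4,0,0,0,0,0.35],[0,-3,0,0,0,0,0.35],[0,0,0,0,0,0,0.35],[0,0,0,0,0,0,0.35],[0,0,0,0,0,0,0.35]]'
```

```text
time: 10.65
tool_pos: [0.4799, 0.0579, 0.1646]
ee_rot: [3.141, -0.0, 1.701]
wrist_force: [1.5, 0.1, 0.4]
width: 0.0469
finger_force: 30.0
time: 11.15
tool_pos: [0.4822, -0.0104, 0.1642]
ee_rot: [-3.142, -0.001, 1.7]
wrist_force: [-0.7, -0.2, -0.7]
width: 0.047
finger_force: 30.0
```

```bash
python3 -m pendant '[[0.05,-0.1,-3,0,0,0,0.35],[0,0,-2,0,0,0,0.35],[0,0,-1,0,0,0,0.35],[0,0,-1,0,0,0,0.35],[0,0,-1,0,0,0,0.35],[0,0,-0.5,0,0,0,0.35],[0,0,0,0,0,0,0.35]]' ; python3 -m pendant '[[0,0,-0.7,0,0,0,0.35],[0,0,-0.7,0,0,0,0.35],[0,0,-0.3,0,0,0,0.35],[0,0,0,0,0,0,0.35],[0,0,0,0,0,0,0.35]]'; python3 - <<'E'
from h import *
for i in range(2): imaging.snapshot("top"); o=robot.get_obs(); print(o["time"],o["wrist_force"],o["tool_pos"])
E
```

```text
time: 11.85
tool_pos: [0.4824, -0.0122, 0.0789]
ee_rot: [-3.141, -0.0, 1.699]
wrist_force: [-0.4, 0.3, -0.3]
width: 0.0473
finger_force: 30.0
time: 12.35
tool_pos: [0.4828, -0.0124, 0.0624]
ee_rot: [3.141, -0.0, 1.699]
wrist_force: [0.1, 0.4, -0.5]
width: 0.0471
finger_force: 30.0
12.4 [ 0.14605552 -0.49991579 -0.90937551] [ 0.48290434 -0.01242011  0.06261241]
12.45 [ 0.17540085 -0.12236791 -1.06714995] [ 0.48298385 -0.01241769  0.06272597]
```

```bash
python3 -m pendant '[[0,0,-0.4,0,0,0,0.35],[0,0,0,0,0,0,0.35],[0,0,0,0,0,0,0.6],[0,0,0,0,0,0,0.65],[0,0,0,0,0,0,0.65],[0,0,0,0,0,0,0.65]]' ; python3 -m pendant '[[0,0,2,0,0,0,0.65],[0,0,4,0,0,0,0.65],[0,0,4,0,0,0,0.65],[0,-4,0,0,0,0,0.65],[0,-4,0,0,0,0,0.65],[0,0,0,0,0,0,0.65],[0,0,0,0,0,0,0.65]]'; python3 - <<'E'
from h import *
p=imaging.camera_params("wrist"); o=robot.get_obs(); im=imaging.snapshot("wrist")[:,:,::-1].copy(); cv2.imwrite("pics/w7.png",im); np.savez("w7.npz",**p)
print(o["time"],o["tool_pos"])
c=proj("wrist",[.483,-.012,.083],p)[0].round().astype(int); print("pred",c)
h=cv2.cvtColor(im,cv2.COLOR_BGR2HSV).astype(int)
def cls(x): H,S,V=x; return "G" if 40<H<95 and S>60 else "w" if S<50 and V>150 else "s" if S<50 and V>50 else "k" if V<50 else "Y" if 19<=H<35 and V>120 else "y" if 19<=H<35 else "o"
print("row",c[0]-80,"".join(cls(h[c[1],u]) for u in range(c[0]-80,c[0]+80)))
print("col",c[1]-90,"".join(cls(h[v,c[0]]) for v in range(max(0,c[1]-90),c[1]+80)))
E
```

```text
time: 13.05
tool_pos: [0.4829, -0.0124, 0.0586]
ee_rot: [3.141, 0.0, 1.699]
wrist_force: [0.4, -0.2, 0.1]
width: 0.0612
finger_force: 0.0
time: 13.75
tool_pos: [0.4826, -0.0928, 0.1583]
ee_rot: [-3.142, -0.001, 1.697]
wrist_force: [0.5, 0.2, 0.8]
width: 0.061
finger_force: 0.0
13.75 [ 0.48258313 -0.09278621  0.15831357]
pred [326 129]
row 246 GGGGGGGGGGGGGGGGGGGGGGGGGGGGGGGooooooowwwwsssoYYYooyyYYYYYYYYYYYYYYoYYYYYoYYYYYYYYYYYYYYYYYYYYoYYoYyooooYYoYYYossssssswwwwooooooooGGGGGGGGGGGGGGGGGGGGGGGGGGGGGG
col 39 skkkksokkkkkkkkGGGGGGGGGGGGGGGGGGGGGGGGGGGGooooooowwwwsssssYYYYYooYYyoooYYYYYYYYYYYYYYYYYYYYoYYoYYYYYYYYYYYYYYYYYYYYYYYYYYYosssssssooooooooooyGGGGGGGGGGGGGGGGGGGGGGkososo
```

```bash
python3 -m pendant '[[0,-4,0,0,0,-2,0.65],[0,-4.5,0,0,0,-2,0.65],[0,-4.5,0,0,0,-1.8,0.65],[0,-4.5,0,0,0,0,0.65],[0,-4.5,0,0,0,0,0.65],[0,-3.5,0,0,0,0,0.65],[0,0,0,0,0,0,0.65],[0,0,0,0,0,0,0.65]]'; python3 - <<'E'
from h import *
p=imaging.camera_params("wrist"); o=robot.get_obs(); im=imaging.snapshot("wrist")[:,:,::-1].copy(); cv2.imwrite("pics/w8.png",im); np.savez("w8.npz",**p)
print(o["time"],o["tool_pos"],o["ee_rot"])
q=proj("wrist",[[.481+x,-.2945+y,z] for x in(-.083,.083) for y in(-.06,.06) for z in(.021,)],p); print(q)
crop("pics/w8.png","pics/w8c.png",140,20,520,300,2.1)
E
```

```text
time: 14.6
tool_pos: [0.483, -0.3464, 0.1577]
ee_rot: [-3.141, -0.002, 1.598]
wrist_force: [-0.3, 0.3, 0.3]
width: 0.0612
finger_force: 0.0
14.6 [ 0.48302956 -0.34637718  0.15774009] [-3.14106254e+00 -1.81372857e-03  1.59796153e+00]
[[220.85735328 227.78903555]
 [220.93681276  97.83076497]
 [398.57416735 232.42019207]
 [405.33824005 102.5956449 ]]
```

View pics/w8c.png

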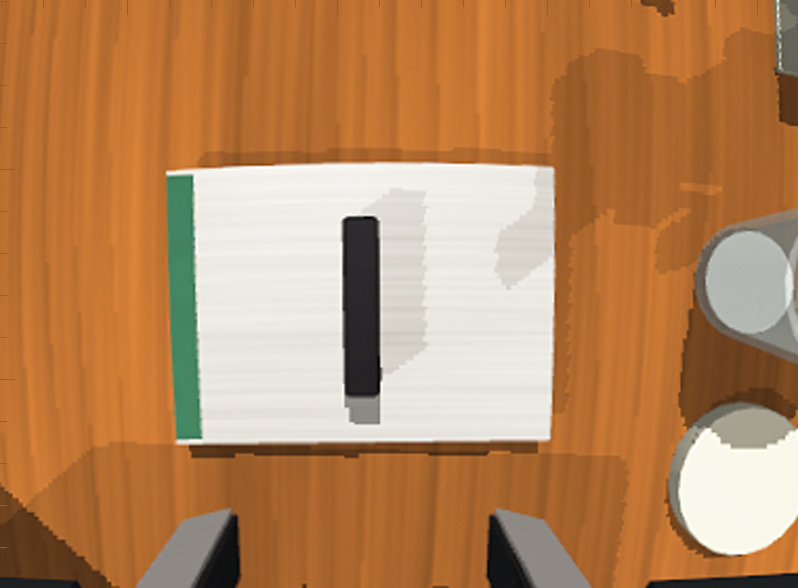

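```bash
python3 - <<'E'
from h import *
from scipy.optimize import least_squares
p=dict(np.load("w8.npz"))
C=lambda a:np.array(a,float)/2.1-.5+[140,20]
pts=np.array([(-83,60,21),(83,60,21),(83,-60,21),(-83,-60,21),(-7,35,55),(7,35,55),(-7,-35,55),(7,-35,55)])/1e3
uv=C([(167,171),(554,168),(549,440),(177,442),(343,217),(378,217),(345,396),(380,396)])
def W(q): c,s=np.cos(q[2]),np.sin(q[2]); return pts@np.array([[c,-s,0],[s,c,0],[0,0,1]]).T+[q[0],q[1],0]
r=least_squares(lambda q:(proj("wrist",W(q),p)-uv).ravel(),[.481,-.2945,.027]);print(r.x.round(4),r.fun.round(1))
d=np.array([np.cos(.027),np.sin(.027),0])
f=lambda q:np.r_[(proj("wrist",q-d*.0306,p)-C([238,510])).ravel(),(proj("wrist",q+d*.0306,p)-C([489,510])).ravel()]
print("tip",least_squares(f,[.483,-.346,.17]).x)
E
```

```text
[ 0.4813 -0.2942  0.0342] [ 0.1 -0.3  0.2 -0.4  0.3  0.1 -0.3  0.5 -0.4 -0.6  0.6 -0.7 -0.5  0.8
  0.1  0.7]
tip [ 0.48344702 -0.33728269  0.17319696]
```

```bash
python3 -m pendant '[[-0.15,3,-2,0,0,0.4,0.5],[0,2.2,-3,0,0,0,0.5],[0,0,-4,0,0,0,0.5],[0,0,-3,0,0,0,0.5],[0,0,-2,0,0,0,0.5],[0,0,0,0,0,0,0.5],[0,0,0,0,0,0,0.5]]'; python3 - <<'E'
from h import *
from scipy.optimize import least_squares
for n in("w4","w5","w7"):
    p=dict(np.load(n+".npz")); im=cv2.imread(f"pics/{n}.png"); h=cv2.cvtColor(im,cv2.COLOR_BGR2HSV)
    d=((h[...,2]<75)&(h[...,1]<110)).astype(np.uint8)
    k0=np.array([.474,-.0115,.13])
    def W(q,P):
        c,s=np.cos(q[2]),np.sin(q[2]); return np.array(P)@np.array([[c,-s,0],[s,c,0],[0,0,1]]).T+[q[0],q[1],0]
    obs=[]
    for ax,val,rng in((1,-.064,np.linspace(-.07,.07,29)),(1,.064,np.linspace(-.07,.07,29)),(0,.085,np.linspace(-.055,.055,23))):
        for t in rng:
            s=np.linspace(.010,-.012,45)  # from outside inward
            P=[[t,val+np.sign(val)*u,.094] if ax==1 else [val+u,t,.094] for u in s]
            uv=proj("wrist",W(k0,P),p)
            if uv.min()<1 or uv[:,0].max()>638: continue
            v=cv2.remap(im.max(2).astype(np.float32),uv[:,0].astype(np.float32)[None],uv[:,1].astype(np.float32)[None],cv2.INTER_LINEAR)[0]
            if v[0]<75 or v[-12:].max()>130 and v.min()>60: continue
            i=np.where(v<(v[0]+v.min())/2)[0]
            if len(i): obs.append((*uv[i[0]],ax,val))
    obs=np.array(obs)
    def g(q):
        X=onplane("wrist",obs[:,:2],.094,p)[:,:2]-q[:2]; c,s=np.cos(q[2]),np.sin(q[2]); L=X@np.array([[c,-s],[s,c]])
        return (np.where(obs[:,2]==1,L[:,1],L[:,0])-obs[:,3])*1000
    r=least_squares(g,k0,loss="soft_l1"); e=g(r.x); print(n,r.x.round(4),[(round(float(np.median(e[(obs[:,2]==a)&(obs[:,3]==v)])),2),int(((obs[:,2]==a)&(obs[:,3]==v)).sum())) for a,v in((1,-.064),(1,.064),(0,.085))])
    k=r.x  # lip check: left edges along x at y=0 and +-30
    for y in(-.03,0,.03):
        P=[[x,y,.116] for x in np.linspace(-.1,-.055,46)]; uv=proj("wrist",W(k,P),p).astype(np.float32)
        hh=cv2.remap(h,uv[:,:1].copy(),uv[:,1:].copy(),cv2.INTER_NEAREST)[:,0]
        print("  lip y",y,"".join("G" if 40<a[0]<95 and a[1]>60 and a[2]>110 else "g" if 40<a[0]<95 and a[1]>60 else "." for a in hh))
E
```

```text
time: 15.35
tool_pos: [0.4818, -0.294, 0.0191]
ee_rot: [3.141, -0.0, 1.607]
wrist_force: [-0.5, 0.4, 0.6]
width: 0.0468
finger_force: 0.0
w4 [ 0.4753 -0.0115  0.1254] [(0.05, 29), (-0.51, 1), (-0.01, 23)]
  lip y -0.03 ..........GGGGGGGGGGGGGGGGGGGGGggggggggggggggg
  lip y 0 ..........GGGGGGGGGGGGGGGGGGGGGggggggggggggggg
  lip y 0.03 ..........GGGGGGGGGGGGGGGGGGGGGggggggggggggggg
w5 [ 0.4753 -0.0118  0.1319] [(0.38, 29), (-0.45, 29), (0.21, 23)]
  lip y -0.03 ..........GGGGGGGGGGGGGGGGGGGGGggggggggggggggg
  lip y 0 ..........GGGGGGGGGGGGGGGGGGGGGgggggggggggggGG
  lip y 0.03 ..........GGGGGGGGGGGGGGGGGGGGGggggggggggggggg
w7 [ 0.4753 -0.0117  0.1313] [(0.4, 29), (-0.5, 29), (0.13, 23)]
  lip y -0.03 ..........GGGGGGGGGGGGGGGGGGGGGggggggggggggggg
  lip y 0 ..........GGGGGGGGGGGGGGGGGGGGGgggggggggggggGG
  lip y 0.03 ..........GGGGGGGGGGGGGGGGGGGGGggggggggggggggg
```

```bash
python3 -m pendant '[[0,0,-0.6,0,0,0,0.5],[0,0,0,0,0,0,0.5],[0,0,0,0,0,0,0.08],[0,0,0,0,0,0,0.08],[0,0,0,0,0,0,0.08],[0,0,0,0,0,0,0.08],[0,0,0,0,0,0,0.08]]'; python3 - <<'E'
from bench import robot,imaging
z=[]
for i in range(3): imaging.snapshot("top"); o=robot.get_obs(); z.append(o["tool_pos"]); print(o["time"],o["tool_pos"],o["ee_rot"],o["width"],o["wrist_force"],o["finger_force"])
E
```

```text
time: 16.05
tool_pos: [0.4811, -0.2955, 0.0125]
ee_rot: [-3.141, 0.0, 1.604]
wrist_force: [-0.3, -0.3, 0.8]
width: 0.0136
finger_force: 30.0
16.1 [ 0.48111594 -0.29549695  0.01251308] [-3.14146079e+00  1.56237352e-04  1.60450373e+00] 0.01399870243081417 [-0.60875724  0.28712584  0.76334333] 29.99847024679184
16.15 [ 0.48110302 -0.29548266  0.01250689] [-3.14146252e+00  1.50670110e-04  1.60449376e+00] 0.014195572114213732 [-0.58455233  0.13587827  0.67075715] 29.998496174812317
16.2 [ 0.4811243  -0.29549572  0.01251284] [-3.14150009e+00  1.57548434e-04  1.60451742e+00] 0.01397123126614667 [-0.23186249 -0.25132635  1.21099614] 29.998575747013092
```

```bash
python3 -m pendant '[[0,0,1,0,0,0,0.08],[0,0,3,0,0,0,0.08],[0,0,4,0,0,0,0.08],[0,0,4,0,0,0,0.08],[0,0,3.5,0,0,0,0.08],[0,0,1.7,0,0,0,0.08],[0,1,0,0,0,0,0.08],[0.2,2.5,0,0,0,0,0.08]]' ; python3 -m pendant '[[0.2,3.7,0,0,0,1,0.08],[0.2,3.7,0,0,0,1,0.08],[0.2,3.7,0,0,0,1,0.08],[0.2,3.7,0,0,0,1,0.08],[0.2,3.7,0,0,0,1,0.08],[0.2,3.7,0,0,0,0.5,0.08],[0.3,2,0,0,0,0,0.08],[0,0.8,0,0,0,0,0.08]]'; python3 -m pendant '[[0,0,0,0.35,-2.65,0,0.08],[0,0,0,0.7,-5.3,0,0.08],[0,0,0,0.7,-5.3,0,0.08],[0,0,0,0.35,-2.65,0,0.08],[0,0,0,0,0,0,0.08],[0,0,0,0,0,0,0.08]]'; python3 - <<'E'
from h import *
o=robot.get_obs(); print(o["tool_pos"],o["ee_rot"],o["wrist_force"],o["wrist_torque"])
from scipy.spatial.transform import Rotation as R
M=R.from_euler("xyz",o["ee_rot"]).as_matrix(); print(M)
p=imaging.camera_params("wrist"); np.savez("w9.npz",**p); cv2.imwrite("pics/w9.png",imaging.snapshot("wrist")[:,:,::-1])
E
```

```text
time: 17.0
tool_pos: [0.4827, -0.2607, 0.1837]
ee_rot: [-3.141, -0.0, 1.602]
wrist_force: [-0.2, 0.6, -3.4]
width: 0.0138
finger_force: 30.0
time: 17.8
tool_pos: [0.4969, -0.0077, 0.1824]
ee_rot: [-3.138, -0.002, 1.704]
wrist_force: [0.3, -0.8, -2.2]
width: 0.0138
finger_force: 30.0
time: 18.4
tool_pos: [0.4974, -0.0108, 0.1835]
ee_rot: [2.864, -0.001, 1.7]
wrist_force: [-0.2, 0.1, -2.7]
width: 0.0137
finger_force: 30.0
[ 0.49742862 -0.01079192  0.18352439] [ 2.86385764e+00 -5.88395867e-04  1.69967698e+00] [-0.15585654  0.12761624 -2.72700537] [-0.01065121  0.29821582 -0.03909375]
[[-1.28524139e-01  9.53723848e-01  2.71831507e-01]
 [ 9.91706206e-01  1.23438989e-01  3.57996733e-02]
 [ 5.88395833e-04  2.74178115e-01 -9.61678748e-01]]
```

```bash
python3 -m pendant '[[-0.1,0,-2,0,0,0,0.08],[0,0,-2,0,0,0,0.08],[0,0,-1.5,0,0,0,0.08],[0,0,-1.2,0,0,0,0.08],[0,0,0,0,0,0,0.08],[0,0,0,0,0,0,0.08]]'; python3 - <<'E'
from h import *
imaging.snapshot("top"); o=robot.get_obs(); print(o["time"],o["tool_pos"],o["ee_rot"],o["wrist_force"],o["width"])
im=imaging.snapshot("scene")[:,:,::-1].copy(); cv2.imwrite("pics/s2.png",im); crop("pics/s2.png","pics/s2c.png",235,130,465,302,3.4)
E
```

```text
time: 19.05
tool_pos: [0.4977, -0.0104, 0.1176]
ee_rot: [2.862, -0.0, 1.701]
wrist_force: [0.0, 0.4, -1.8]
width: 0.0137
finger_force: 30.0
19.1 [ 0.49803353 -0.01049147  0.1183298 ] [2.86040046e+00 8.43795368e-06 1.70069090e+00] [ 0.00780783  0.4878274  -2.06994817] 0.01394364471147267
```

View pics/s2c.png

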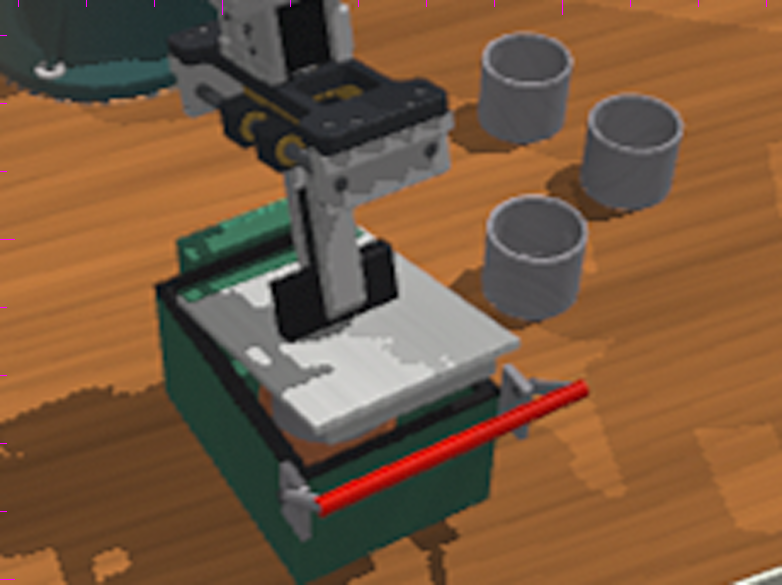

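```bash
cat > lid.py <<'E'
from h import *
from scipy.spatial.transform import Rotation as R
def lidpts(pts,o,off=(0,-.0013,.0125)):
    # lid axes: x=tool y, y=tool x, z=-tool z ; TCP in lid frame = off
    M=R.from_euler("xyz",o["ee_rot"]).as_matrix(); L=np.c_[M[:,1],M[:,0],-M[:,2]]
    return (np.array(pts)/1e3-off)@L.T+o["tool_pos"]
k=np.array([.4753,-.0117,.130])
def tobox(X):
    c,s=np.cos(k[2]),np.sin(k[2]); X=np.array(X)-[k[0],k[1],0]; return np.c_[X[:,:2]@np.array([[c,-s],[s,c]]),X[:,2]]*1e3
E
python3 - <<'E'
from lid import *
o=robot.get_obs(); P=lidpts([(83,60,21),(83,-60,21),(-83,-60,21),(-83,60,21),(-83,0,16),(74,0,0)],o)
print(((proj("scene",P[:4])+.5-[235,130])*3.4).round(1))
print(tobox(P).round(1), tobox([o["tool_pos"]]).round(1))
E
```

```text
[[520.2 338.6]
 [316.1 426.5]
 [177.9 296.6]
 [359.8 225.9]]
[[100.2  59.5 149.9]
 [100.2 -60.5 150. ]
 [-59.3 -60.5 103.8]
 [-59.2  59.5 103.8]
 [-57.9  -0.5  99. ]
 [ 97.4  -0.5 127.3]] [[ 22.8  -1.8 118.7]]
```

```bash
python3 -m pendant '[[-0.6,-0.05,-0.2,0,0,0,0.08],[-0.6,-0.07,0,0,0,0,0.08],[-0.4,-0.05,0,0,0,0,0.08],[-0.4,-0.05,0,0,0,0,0.08],[0,0,0,0,0,0,0.08],[0,0,0,0,0,0,0.08]]'; python3 - <<'E'
from lid import *
for i in range(2):
    imaging.snapshot("top"); o=robot.get_obs(); print(o["time"],o["wrist_force"],o["width"],tobox(lidpts([(-83,0,16),(-83,0,21),(74,0,0)],o)).round(1).tolist(),o["ee_rot"])
E
```

```text
time: 19.75
tool_pos: [0.4773, -0.0126, 0.1156]
ee_rot: [2.861, -0.0, 1.7]
wrist_force: [-0.1, 0.3, -2.2]
width: 0.0139
finger_force: 30.0
19.8 [ 0.0531613   0.47890633 -1.84277695] 0.013805896815401814 [[-78.8, 0.1, 96.0], [-80.2, 0.1, 100.8], [76.5, 0.1, 124.1]] [ 2.86107422e+00 -2.91447473e-04  1.70048694e+00]
19.85 [ 0.27531694 -0.54509111 -3.13790592] 0.013736670025480572 [[-78.8, 0.2, 95.9], [-80.2, 0.2, 100.7], [76.5, 0.1, 124.0]] [ 2.86128378e+00 -3.84235576e-04  1.70052101e+00]
```

```bash
python3 -m pendant '[[-0.25,-0.03,0,0,0,0,0.08],[0,0,0,0,0,0,0.08],[0.12,0.02,-0.59,-0.52,3.97,0,0.08],[0.08,0.01,-0.6,-0.52,3.97,0,0.08],[0,0,0,0,0,0,0.08],[0,0,0,0,0,0,0.08]]'; python3 - <<'E'
from lid import *
for i in range(2):
    imaging.snapshot("top"); o=robot.get_obs(); print(o["time"],o["wrist_force"],o["width"],tobox(lidpts([(-83,0,16),(-83,0,21),(74,0,0)],o)).round(1).tolist(),o["ee_rot"])
E
```

```text
time: 20.45
tool_pos: [0.4769, -0.0124, 0.1032]
ee_rot: [3.001, -0.001, 1.701]
wrist_force: [-0.3, 0.0, -2.6]
width: 0.0135
finger_force: 30.0
20.5 [-0.18928343  0.54107295 -1.90569085] 0.013853244948898731 [[-81.5, 0.4, 95.2], [-82.2, 0.4, 100.1], [76.2, 0.4, 101.4]] [ 3.00096095e+00 -5.74948140e-04  1.70076704e+00]
20.55 [ 0.32521297  0.23636423 -2.55478681] 0.013906723465824875 [[-81.7, 0.4, 95.3], [-82.4, 0.4, 100.3], [76.0, 0.3, 101.6]] [ 3.00066037e+00 -4.46439424e-04  1.70056169e+00]
```

```bash
python3 -m pendant '[[0.03,0,-0.6,-0.52,3.97,0,0.08],[0,0,-0.6,-0.52,3.97,0,0.08],[0,0,-0.1,0,0,0,0.08],[0,0,0,0,0,0,0.08]]'; python3 - <<'E'
from lid import *
for i in range(2):
    imaging.snapshot("top"); o=robot.get_obs(); print(o["time"],o["wrist_force"],o["width"],tobox(lidpts([(-83,0,16),(-83,0,21),(74,0,0)],o)).round(1).tolist(),o["ee_rot"])
E
```

```text
time: 20.95
tool_pos: [0.4772, -0.0126, 0.0909]
ee_rot: [3.139, -0.0, 1.701]
wrist_force: [-0.7, 0.6, -2.0]
width: 0.0137
finger_force: 30.0
21.0 [ 0.39515916 -0.21695498 -1.87225993] 0.013896588954209761 [[-81.7, 0.3, 94.2], [-81.7, 0.3, 99.2], [75.3, 0.2, 78.5]] [ 3.13950986e+00 -3.17391089e-04  1.70041653e+00]
21.05 [-0.09214188  0.21535263 -2.14336139] 0.013684990324665861 [[-82.0, 0.3, 94.2], [-82.0, 0.3, 99.2], [75.1, 0.2, 78.5]] [ 3.13983812e+00 -2.69261670e-04  1.70034645e+00]
```

```bash
python3 -m pendant '[[0,0,0,0,0,0,0.2],[0,0,0,0,0,0,0.4],[0,0,0,0,0,0,0.4],[0,0,0,0,0,0,0.4],[0,0,2,0,0,0,0.4],[0,0,4,0,0,0,0.4],[0,0,4,0,0,0,0.4],[0,-2,2,0,0,0,0.4]]'; python3 -m pendant '[[0,-4,0,0,0,0,0.35],[0,-4,0,0,0,0,0.35],[0,0,0,0,0,0,0.35],[0,0,0,0,0,0,0.35]]'; cat > bail.py <<'E'
from lid import *
from scipy.optimize import least_squares
def W(P): c,s=np.cos(k[2]),np.sin(k[2]); return np.array(P)@np.array([[c,-s,0],[s,c,0],[0,0,1]]).T+[k[0],k[1],0]
def bail(n,im,p,b0=2.4):
    h=cv2.cvtColor(im,cv2.COLOR_BGR2HSV); m=((h[...,0]<6)|(h[...,0]>174))&(h[...,1]>150)&(h[...,2]>90)
    out=[]
    for b in np.arange(-.05,2.9,.01):
        y=np.linspace(-.07,.07,57); P=np.c_[y*0+.095-.05*np.cos(b),y,y*0+.1+.05*np.sin(b)]
        uv=proj(n,W(P),p).round().astype(int); ok=(uv[:,0]>=0)&(uv[:,0]<640)&(uv[:,1]>=0)&(uv[:,1]<480)
        if ok.sum()<15: continue
        d=cv2.distanceTransform(m.astype(np.uint8),cv2.DIST_L2,5); out.append((d[uv[ok,1],uv[ok,0]].mean(),round(b,2)))
    return sorted(out)[-4:]
E
python3 - <<'E'
from bail import *
o=robot.get_obs(); print(o["time"],o["tool_pos"],tobox([o["tool_pos"]]))
pw=imaging.camera_params("wrist"); im=imaging.snapshot("wrist")[:,:,::-1].copy(); cv2.imwrite("pics/w10.png",im); np.savez("w10.npz",**pw)
sc=imaging.snapshot("scene")[:,:,::-1].copy(); cv2.imwrite("pics/s3.png",sc)
print("wrist",bail("wrist",im,pw),"scene",bail("scene",sc,imaging.camera_params("scene")),"w4",bail("wrist",cv2.imread("pics/w4.png"),dict(np.load("w4.npz"))))
# lid check: white plate extent & black bar in wrist image
h=cv2.cvtColor(im,cv2.COLOR_BGR2HSV).astype(int)
f=lambda a:"w" if a[1]<45 and a[2]>120 else "k" if a[2]<60 else "G" if 40<a[0]<95 and a[1]>60 else "s" if a[1]<60 else "."
for z in(.096,.099):
    P=[[x,.0,z] if 0 else [x,-.045,z] for x in np.arange(-.1,.1001,.001)]; uv=proj("wrist",W(P),pw).round().astype(int); print(z,"along x","".join(f(h[v,u]) if 0<=v<480 and 0<=u<640 else "#" for u,v in uv))
P=[[.03,y,.099] for y in np.arange(-.075,.0751,.001)]; uv=proj("wrist",W(P),pw).round().astype(int); print("along y","".join(f(h[v,u]) if 0<=v<480 and 0<=u<640 else "#" for u,v in uv))
E
```

```text
time: 21.85
tool_pos: [0.4785, -0.0316, 0.2149]
ee_rot: [3.135, 0.001, 1.704]
wrist_force: [0.5, -0.4, -0.2]
width: 0.0377
finger_force: 0.0
time: 22.25
tool_pos: [0.4769, -0.113, 0.2104]
ee_rot: [3.141, -0.001, 1.699]
wrist_force: [0.1, 0.1, -0.0]
width: 0.0332
finger_force: 0.0
22.25 [ 0.47689246 -0.11299739  0.21035217] [[ -11.55258218 -100.6490654   210.3521669 ]]
wrist [(np.float32(5.717721), np.float64(2.82)), (np.float32(5.7250643), np.float64(2.51)), (np.float32(5.728356), np.float64(2.81)), (np.float32(5.7355366), np.float64(2.5))] scene [(np.float32(2.6793418), np.float64(2.4)), (np.float32(2.7528634), np.float64(2.43)), (np.float32(2.889814), np.float64(2.41)), (np.float32(2.945954), np.float64(2.42))] w4 [(np.float32(7.075833), np.float64(2.5)), (np.float32(7.075833), np.float64(2.51)), (np.float32(7.075833), np.float64(2.52)), (np.float32(7.075833), np.float64(2.53))]
0.096 along x .....GGGGGGGGGGGGGGGGGGGGGGkGGwwwwwwwwwwwwwwwwwwwwwwwwwwwwwwwwwwwwwwwwwwwwwwwwwwwwwwwwwwwwwwwwwwwwwwwwwwwwwwwwwwwwwwwwwwwwwwwwwwwwwwwwwwwwwwwwwwwwwwwwwwwwwwwwwwwwwwwwwwwwwwwwwwwwwwwwwwww...............
0.099 along x ......GGGGGGGGGGGGGGGGGGGGGGkGGwwwwwwwwwwwwwwwwwwwwwwwwwwwwwwwwwwwwwwwwwwwwwwwwwwwwwwwwwwwwwwwwwwwwwwwwwwwwwwwwwwwwwwwwwwwwwwwwwwwwwwwwwwwwwwwwwwwwwwwwwwwwwwwwwwwwwwwwwwwwwwwwwwwwwwwwww................
along y ............kkkwwwwwwwwwwwwwwwwwwwwwwwwwwwwwwwwwwwwwwwwwwwwwwwwwwwwwwwwwwwwwwwwwwwwwwwwwwwwwwwwwwwwwwwwwwwwwwwwwwwwwwwwwwwwwwwwwwwwwwwwwkk.............
```

```bash
python3 -m pendant '[[3.3,3,0,0,0,0,0.35],[3.3,3,0,0,0,0,0.35],[3.3,3,0,0,0,0,0.35],[3.2,2.9,0,0,0,0,0.35],[0,0,-3,0,0,0,0.35],[0,0,-2.5,0,0,0,0.35],[0,0,0,0,0,0,0.35],[0,0,0,0,0,0,0.35]]'; python3 - <<'E'
from bail import *
pw=imaging.camera_params("wrist"); im=imaging.snapshot("wrist")[:,:,::-1].copy(); cv2.imwrite("pics/w11.png",im)
o=robot.get_obs(); print(o["time"],tobox([o["tool_pos"]]),o["ee_rot"],o["wrist_force"])
print(bail("wrist",im,pw))
uv=proj("wrist",W([[.1335,0,.132]]),pw)[0].round().astype(int); h=cv2.cvtColor(im,cv2.COLOR_BGR2HSV).astype(int)
print(uv,"".join("R" if (a[0]<6 or a[0]>174) and a[1]>150 else "k" if a[2]<60 else "." for a in h[uv[1],uv[0]-80:uv[0]+80]))
E
```

```text
time: 23.15
tool_pos: [0.6076, 0.0076, 0.1555]
ee_rot: [-3.141, -0.001, 1.702]
wrist_force: [-0.3, 0.5, 0.1]
width: 0.0328
finger_force: 0.0
23.2 [[134.41574616   1.42258187 156.94292706]] [ 3.13932982e+00 -3.96018282e-05  1.70153118e+00] [-0.12598668  0.72421221 -0.61142962]
[(np.float32(6.442051), np.float64(2.42)), (np.float32(6.4595947), np.float64(2.43)), (np.float32(6.771658), np.float64(2.44)), (np.float32(6.7857475), np.float64(2.45))]
[311 260] ..............kkkkkkkkkkkkkkkkkkk.......................................RRRRRRRRRRRRRRRR........................................................................
```

```bash
python3 -m pendant '[[0,0,-2.5,0,0,0,0.35],[0,0,-2,0,0,0,0.35],[0,0,-1.1,0,0,0,0.35],[0,0,0,0,0,0,0.16],[0,0,0,0,0,0,0.16],[0,0,0,0,0,0,0.16]]' && python3 -m pendant '[[-1,-0.13,0.68,0,0,0,0.16],[-1,-0.13,0.68,0,0,0,0.16],[0,0,0,0,0,0,0.16],[0,0,0,0,0,0,0.16]]'; python3 - <<'E'
from bail import *
pw=imaging.camera_params("wrist"); im=imaging.snapshot("wrist")[:,:,::-1].copy()
o=robot.get_obs(); print(o["time"],tobox([o["tool_pos"]]),o["wrist_force"],o["finger_force"])
print(bail("wrist",im,pw),bail("scene",imaging.snapshot("scene")[:,:,::-1].copy(),imaging.camera_params("scene")))
E
```

```text
time: 23.8
tool_pos: [0.6091, 0.0063, 0.1016]
ee_rot: [3.138, 0.0, 1.7]
wrist_force: [0.7, 0.3, 1.1]
width: 0.0158
finger_force: 0.0
time: 24.2
tool_pos: [0.5902, 0.0038, 0.1159]
ee_rot: [3.134, 0.001, 1.701]
wrist_force: [4.3, 0.7, 5.2]
width: 0.0152
finger_force: 2.3
24.25 [[115.88289508   0.52818582 115.56501153]] [5.22561924 1.36537849 5.0159275 ] 2.6038708537817
[(np.float32(7.2099824), np.float64(2.09)), (np.float32(7.413328), np.float64(2.06)), (np.float32(7.9287367), np.float64(2.08)), (np.float32(8.065906), np.float64(2.07))] [(np.float32(1.0590508), np.float64(2.08)), (np.float32(1.0660684), np.float64(2.05)), (np.float32(1.1505508), np.float64(2.06)), (np.float32(1.1714947), np.float64(2.07))]
```

```bash
python3 -m pendant '[[-1.03,-0.13,0.23,0,0,0,0.16],[-1.03,-0.13,0.23,0,0,0,0.16],[-0.9,-0.12,-0.17,0,0,0,0.16],[-0.9,-0.12,-0.17,0,0,0,0.16],[-0.65,-0.08,-0.37,0,0,0,0.16],[-0.65,-0.08,-0.37,0,0,0,0.16],[0,0,0,0,0,0,0.16],[0,0,0,0,0,0,0.16]]'; python3 - <<'E'
from bail import *
pw=imaging.camera_params("wrist"); im=imaging.snapshot("wrist")[:,:,::-1].copy()
o=robot.get_obs(); print(o["time"],tobox([o["tool_pos"]]),o["wrist_force"],o["finger_force"])
print(bail("wrist",im,pw),bail("scene",imaging.snapshot("scene")[:,:,::-1].copy(),imaging.camera_params("scene")))
E
```

```text
time: 25.1
tool_pos: [0.537, -0.0028, 0.1075]
ee_rot: [3.14, -0.0, 1.7]
wrist_force: [4.5, 0.0, 2.5]
width: 0.0154
finger_force: 2.0
25.15 [[ 62.28039786   0.82128497 107.33346209]] [3.61975485 0.82434169 3.24212551] 2.029828503727913
[(np.float32(7.326153), np.float64(0.96)), (np.float32(7.666123), np.float64(0.93)), (np.float32(8.062723), np.float64(0.95)), (np.float32(8.142989), np.float64(0.94))] [(np.float32(1.0904123), np.float64(0.43)), (np.float32(1.0904124), np.float64(0.41)), (np.float32(1.0904124), np.float64(0.42)), (np.float32(1.1113018), np.float64(0.46))]
```

```bash
python3 -m pendant '[[-0.5,-0.06,-0.55,0,0,0,0.16],[-0.5,-0.06,-0.55,0,0,0,0.16],[0,0,0,0,0,0,0.16],[0.3,0.04,0,0,0,0,0.25],[0,0,0,0,0,0,0.25],[0,0,2,0,0,0,0.25],[0,0,2,0,0,0,0.1],[0,0,0,0,0,0,0]]'; python3 -m pendant '[[0,0,0,0,0,0,0],[0,0,0,0,0,0,0],[0,0,0,0,0,0,0]]'; python3 - <<'E'
from bail import *
pw=imaging.camera_params("wrist"); im=imaging.snapshot("wrist")[:,:,::-1].copy()
o=robot.get_obs(); print(o["time"],tobox([o["tool_pos"]]),o["wrist_force"],o["width"])
print(bail("wrist",im,pw))
E
```

```text
time: 26.0
tool_pos: [0.5301, -0.0037, 0.1378]
ee_rot: [3.139, 0.001, 1.701]
wrist_force: [0.6, -0.0, -0.1]
width: 0.0109
finger_force: 0.0
time: 26.3
tool_pos: [0.5284, -0.0035, 0.1342]
ee_rot: [-3.139, -0.001, 1.701]
wrist_force: [-1.0, 0.5, 0.1]
width: 0.0002
finger_force: 0.0
26.35 [[ 53.86508531   1.2179237  134.49423902]] [ 0.44943851 -0.38171828  0.26751267] 0.0007604929831105415
[(np.float32(3.774623), np.float64(0.62)), (np.float32(3.964151), np.float64(0.63)), (np.float32(4.115191), np.float64(0.65)), (np.float32(4.1186457), np.float64(0.64))]
```

```bash
python3 -m pendant '[[-0.2,-0.03,-1,0,0,0,0],[-0.2,-0.03,-1,0,0,0,0],[-0.2,-0.03,-0.9,0,0,0,0],[0,0,0,0,0,0,0]]'; python3 -m pendant '[[-0.15,-0.02,-0.6,0,0,0,0],[-0.1,0,-0.5,0,0,0,0],[0,0,-0.3,0,0,0,0],[0,0,0,0,0,0,0],[0,0,0,0,0,0,0]]'; python3 - <<'E'
from bail import *
pw=imaging.camera_params("wrist"); im=imaging.snapshot("wrist")[:,:,::-1].copy()
o=robot.get_obs(); print(o["time"],tobox([o["tool_pos"]]),o["wrist_force"])
print(bail("wrist",im,pw))
E
```

```text
time: 26.75
tool_pos: [0.5184, -0.0051, 0.1055]
ee_rot: [-3.131, -0.0, 1.7]
wrist_force: [-9.9, -1.9, 6.4]
width: 0.0005
finger_force: 4.4
time: 27.25
tool_pos: [0.5146, -0.0056, 0.091]
ee_rot: [-3.128, -0.0, 1.7]
wrist_force: [-12.2, -3.1, 6.1]
width: 0.0007
finger_force: 6.0
27.3 [[39.73392141  0.9511332  90.97279897]] [-11.76442491  -2.04180647   6.22294581]
[(np.float32(3.8662858), np.float64(0.09)), (np.float32(3.8697402), np.float64(0.15)), (np.float32(3.8838298), np.float64(0.08)), (np.float32(3.8973753), np.float64(0.14))]
```

```bash
python3 -m pendant '[[0,0,2,0,0,0,0],[0,0,1,0,0,0,0],[0.5,0.06,0,0,0,0,0],[0,0,0,0,0,0,0],[0,0,0,0,0,0,0]]'; python3 - <<'E'
from bail import *
pw=imaging.camera_params("wrist"); im=imaging.snapshot("wrist")[:,:,::-1].copy(); cv2.imwrite("pics/w12.png",im)
o=robot.get_obs(); print(o["time"],tobox([o["tool_pos"]]),o["wrist_force"],o["ee_rot"])
print(bail("wrist",im,pw))
sc=imaging.snapshot("scene")[:,:,::-1].copy();print(bail("scene",sc,imaging.camera_params("scene")))
E
```

```text
time: 27.8
tool_pos: [0.5256, -0.004, 0.1218]
ee_rot: [-3.14, -0.001, 1.701]
wrist_force: [-0.2, 0.1, -0.4]
width: 0.0006
finger_force: 0.0
27.85 [[ 50.73357002   1.16211765 121.79205183]] [0.07874725 0.34832173 0.01887692] [-3.14025315e+00 -7.23247702e-04  1.70066443e+00]
[(np.float32(4.1119), np.float64(-0.02)), (np.float32(4.1751666), np.float64(-0.03)), (np.float32(4.203128), np.float64(-0.05)), (np.float32(4.203128), np.float64(-0.04))]
[(np.float32(2.177642), np.float64(0.07)), (np.float32(2.180335), np.float64(0.04)), (np.float32(2.1843877), np.float64(0.06)), (np.float32(2.2223856), np.float64(0.05))]
```

```bash
python3 -m pendant '[[0,0,-2,0,0,0,0],[0,0,-1,0,0,0,0],[0,0,-0.2,0,0,0,0],[0,0,0,0,0,0,0]]'; python3 -m pendant '[[0,0,-0.3,0,0,0,0],[0,0,0,0,0,0,0]]'; python3 -m pendant '[[0,0,-0.3,0,0,0,0],[0,0,0,0,0,0,0]]'; python3 - <<'E'
from bail import *
pw=imaging.camera_params("wrist"); im=imaging.snapshot("wrist")[:,:,::-1].copy()
o=robot.get_obs(); print(o["time"],tobox([o["tool_pos"]]),o["wrist_force"],o["ee_rot"])
sc=imaging.snapshot("scene")[:,:,::-1].copy();print(bail("scene",sc,imaging.camera_params("scene")))
E
```

```text
time: 28.3
tool_pos: [0.5256, -0.004, 0.0905]
ee_rot: [-3.141, -0.001, 1.701]
wrist_force: [-0.1, -0.0, 0.2]
width: 0.0005
finger_force: 0.0
time: 28.5
tool_pos: [0.5266, -0.0041, 0.0885]
ee_rot: [3.139, 0.0, 1.701]
wrist_force: [1.2, -0.6, 1.1]
width: 0.0005
finger_force: 0.6
time: 28.7
tool_pos: [0.5279, -0.0041, 0.087]
ee_rot: [3.136, 0.001, 1.701]
wrist_force: [1.2, 0.9, 5.7]
width: 0.0007
finger_force: 2.4
28.75 [[53.10710854  0.74811398 86.962584  ]] [1.72774357 0.46157376 4.96659355] [3.13596850e+00 5.58769221e-04 1.70061340e+00]
[(np.float32(0.90477365), np.float64(-0.01)), (np.float32(0.91859114), np.float64(0.0)), (np.float32(0.9394806), np.float64(0.01)), (np.float32(0.9394806), np.float64(0.02))]
```

```bash
python3 -m pendant '[[-0.1,0,-0.3,0,0,0,0],[0,0,0,0,0,0,0]]'; python3 -m pendant '[[0,0,-0.4,0,0,0,0],[0,0,0,0,0,0,0]]';  python3 - <<'E'
from bail import *
o=robot.get_obs(); print(o["time"],tobox([o["tool_pos"]]),o["wrist_force"],o["ee_rot"])
E
```

```text
time: 29.0
tool_pos: [0.5281, -0.0041, 0.0857]
ee_rot: [3.132, 0.001, 1.701]
wrist_force: [1.7, 1.1, 9.3]
width: 0.0003
finger_force: 3.9
time: 29.2
tool_pos: [0.5301, -0.0042, 0.0838]
ee_rot: [3.127, 0.002, 1.701]
wrist_force: [2.2, 0.2, 14.0]
width: 0.0005
finger_force: 6.0
29.2 [[55.29382464  0.38152975 83.78916006]] [ 2.238245    0.16729571 14.04306251] [3.12745184e+00 2.00430713e-03 1.70056347e+00]
```

```bash
python3 -m pendant '[[0,0,2,0,0,0,0],[0,0,3,0,0,0,0],[0,0,0,0,0,-8.2,0],[0,0,0,0,0,-8.2,0],[0,0,0,0,0,-8.2,0],[0,0,0,0,0,-8.2,0],[0,0,0,0,0,-8.2,0],[0,0,0,0,0,-8.2,0]]'; python3 -m pendant '[[0,0,0,0,0,-8.2,0.3],[0,0,0,0,0,-8.2,0.3],[0,0,0,0,0,-8.2,0.3],[0,0,0,0,0,-8.2,0.3],[0,0,0,0,0,-8,0.3],[0,0,0,0,0,0,0.3],[0,0,0,0,0,0,0.3]]';  python3 - <<'E'
from bail import *
pw=imaging.camera_params("wrist"); im=imaging.snapshot("wrist")[:,:,::-1].copy(); cv2.imwrite("pics/w13.png",im)
o=robot.get_obs(); print(o["time"],tobox([o["tool_pos"]]),o["wrist_force"],o["ee_rot"])
print(bail("wrist",im,pw),bail("scene",imaging.snapshot("scene")[:,:,::-1].copy(),imaging.camera_params("scene")),bail("top",imaging.snapshot("top")[:,:,::-1].copy(),imaging.camera_params("top")))
h=cv2.cvtColor(im,cv2.COLOR_BGR2HSV); m=((h[...,0]<6)|(h[...,0]>174))&(h[...,1]>150)&(h[...,2]>90)
v,u=np.where(m); 
for uu in range(u.min(),u.max(),12):
    r=v[u==uu]
    if len(r)>3: print(uu,r.min(),r.max(),tobox(onplane("wrist",[[uu,(r.min()+r.max())/2]],.102,pw)).round(1)[0])
E
```

```text
time: 30.0
tool_pos: [0.5246, -0.0041, 0.1276]
ee_rot: [-3.142, 0.0, 0.836]
wrist_force: [0.7, -0.1, 0.4]
width: 0.0003
finger_force: 0.0
time: 30.7
tool_pos: [0.5248, -0.0041, 0.1277]
ee_rot: [3.141, 0.0, 0.133]
wrist_force: [-0.1, 0.5, -0.1]
width: 0.0284
finger_force: 0.0
30.75 [[ 50.07253083   1.15394946 127.74910225]] [ 0.67830854 -0.39379702  0.05828016] [3.14116312e+00 4.69427832e-05 1.32184264e-01]
[(np.float32(5.735809), np.float64(-0.02)), (np.float32(5.897212), np.float64(-0.05)), (np.float32(5.963498), np.float64(-0.04)), (np.float32(5.973861), np.float64(-0.03))] [(np.float32(2.131212), np.float64(-0.02)), (np.float32(2.1318648), np.float64(0.01)), (np.float32(2.152428), np.float64(0.0)), (np.float32(2.1556647), np.float64(-0.01))] [(np.float32(0.96140355), np.float64(-0.02)), (np.float32(0.9894737), np.float64(-0.03)), (np.float32(1.0245614), np.float64(-0.04)), (np.float32(1.0421053), np.float64(-0.05))]
78 15 19 [219.7 164.4 102. ]
90 0 17 [224.  154.3 102. ]
198 260 269 [ 44.6  75.1 102. ]
210 256 269 [ 46.1  66.8 102. ]
222 256 270 [ 45.9  58.8 102. ]
234 256 269 [ 46.4  50.9 102. ]
246 256 270 [ 46.1  43.1 102. ]
258 256 270 [ 46.2  35.4 102. ]
270 256 264 [ 48.2  27.8 102. ]
282 256 264 [ 48.3  20.2 102. ]
294 256 270 [ 46.4  12.7 102. ]
306 257 270 [ 46.1   5.2 102. ]
318 256 270 [ 46.4  -2.2 102. ]
330 256 270 [ 46.4  -9.7 102. ]
342 256 265 [ 48.  -17.2 102. ]
354 256 263 [ 48.7 -24.7 102. ]
366 256 268 [ 47.  -32.4 102. ]
378 256 270 [ 46.3 -40.1 102. ]
390 256 270 [ 46.2 -47.9 102. ]
402 256 269 [ 46.4 -55.8 102. ]
414 256 269 [ 46.3 -63.8 102. ]
426 257 269 [ 45.9 -72.  102. ]
474 0 17 [ 214.2 -102.3  102. ]
486 0 26 [ 212.5 -111.   102. ]
498 0 28 [ 213.5 -120.2  102. ]
510 0 23 [ 217.4 -129.9  102. ]
```

```bash
python3 -m pendant '[[-0.37,-0.05,-2,0,0,0,0.3],[0,0,-1.3,0,0,0,0.3],[0,0,-0.3,0,0,0,0.3],[0,0,-0.3,0,0,0,0.3],[0,0,0,0,0,0,0.3]]'; python3 -m pendant '[[0,0,-0.3,0,0,0,0.3],[0,0,-0.2,0,0,0,0.3],[0,0,0,0,0,0,0.3]]';  python3 - <<'E'
from bail import *
o=robot.get_obs(); print(o["time"],tobox([o["tool_pos"]]),o["wrist_force"],o["ee_rot"])
E
```

```text
time: 31.35
tool_pos: [0.5214, -0.0045, 0.0894]
ee_rot: [3.141, -0.001, 0.13]
wrist_force: [0.3, -0.8, -0.4]
width: 0.0285
finger_force: 0.0
time: 31.65
tool_pos: [0.5222, -0.0046, 0.0886]
ee_rot: [3.14, -0.004, 0.13]
wrist_force: [-6.9, -0.1, 15.4]
width: 0.0282
finger_force: 7.9
31.65 [[47.3867328   0.93168167 88.6007552 ]] [-6.86355471 -0.1042149  15.38479093] [ 3.14012774 -0.00373294  0.13008835]
```

```bash
python3 -m pendant '[[0,0,-0.3,0,0,0,0.3],[0,0,0,0,0,0,0.3],[0,0,0,0,0,0,0.3]]'; python3 -m pendant '[[0,0,1.5,0,0,0,0.3],[0,0,4,0,0,0,0.3],[0,0,4,0,0,0,0.3],[0,-4,2,0,0,0,0.3],[0,-4,0,0,0,0,0.3],[0,-4,0,0,0,0,0.3],[0,0,0,0,0,0,0.3],[0,0,0,0,0,0,0.3]]';  python3 - <<'E'
from bail import *
pw=imaging.camera_params("wrist"); im=imaging.snapshot("wrist")[:,:,::-1].copy(); cv2.imwrite("pics/w14.png",im)
o=robot.get_obs(); print(o["time"],o["wrist_force"])
print(bail("wrist",im,pw),bail("scene",imaging.snapshot("scene")[:,:,::-1].copy(),imaging.camera_params("scene")))
h=cv2.cvtColor(im,cv2.COLOR_BGR2HSV).astype(int)
f=lambda a:"R" if (a[0]<6 or a[0]>174) and a[1]>150 else "w" if a[1]<45 and a[2]>120 else "k" if a[2]<60 else "G" if 40<a[0]<95 and a[1]>60 else "s" if a[1]<60 else "."
for y in(-.05,.05):
    uv=proj("wrist",W([[x,y,.095] for x in np.arange(-.1,.1001,.001)]),pw).round().astype(int); print(y,"".join(f(h[v,u]) if 0<=v<480 and 0<=u<640 else "#" for u,v in uv))
E
```

```text
time: 31.95
tool_pos: [0.5223, -0.0047, 0.0883]
ee_rot: [3.14, -0.005, 0.13]
wrist_force: [-10.5, 0.6, 25.0]
width: 0.0283
finger_force: 12.9
time: 32.75
tool_pos: [0.5214, -0.1252, 0.196]
ee_rot: [3.142, -0.001, 0.128]
wrist_force: [-0.3, 1.0, -0.5]
width: 0.028
finger_force: 0.0
32.8 [ 0.05386042  0.58914966 -0.69410863]
[(np.float32(5.3716035), np.float64(-0.02)), (np.float32(5.473249), np.float64(-0.03)), (np.float32(5.578512), np.float64(-0.04)), (np.float32(5.617), np.float64(-0.05))] [(np.float32(2.124086), np.float64(-0.02)), (np.float32(2.128193), np.float64(0.01)), (np.float32(2.1485384), np.float64(-0.01)), (np.float32(2.148756), np.float64(0.0))]
-0.05 kkkk.......kkkk.................................kkkkkkkkkkkkkkkkkkkkkkkwwwwwwwwwwwwwwwwwwwwwwwwwwwwwwwwwwwwwwwwwwwwwwwwwwwwwwwwwwwwwwwwwwwwwRRRRRRRRRRswwwwwwwwwwwwwwwwwwwwwwwwwwwwwwwwwwwkkk............
0.05 kkkkkkkkkkkkkkkkkkkkkkkkkkkkkkkkkkkkkkkkkkkkkkkkwwwwwwwwwwwwwwwwwwwwwwwwwwwwwwwwwwwkkkkkkkkkkkkkkkkswwwwwwwwwwwwwwwwwwwwwwwwwwwwwwwwwwwwwwww.RRRRRRRRR.wwwwwwwwwwwwwwwwwwwwwwwwwwwwwwwwwwk...............
```

```bash
python3 -c "
from bench import robot
print(robot.close_job())"
```

```text
the job is handed in; nothing more can be done
None
```

I handed in the job at about 33 s: the cups are nested in the box, the lid's green edge is under the lip with the lid flat, and the clamp is pressed home with 25 N, reading about 0 rad in the camera images. The hand-in returned no verdict.

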